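Nest the graded steel dishes from the sloping rack

TASK

Put the set of four handled steel dishes together in the white tray: take the largest off the sloping rack and stand it upright on the tray's floor, then nest the others into it one at a time in size order, each standing flat on the floor of the next larger one. Set them down rather than let them fall, and leave the tube rack, the pail and the marker where they are.

Things in the scene. Friction and masses are not known exactly. Their poses are not given: they have to be found in the camera images.
- dish1: the largest of four round open stainless-steel dishes with a strap handle: rim 104 mm across outside, underside 98 mm, 58 mm tall, wall 2.5 mm, floor 3 mm; loose. z: the dish's axis, up out of the mouth; the handle points to -x; origin on the EDGE of the underside, below the handle
- dish1_base (a point): centre of the underside of dish1, 49.0 mm along +x from its body origin (same axes). Nested, each rim lies 3 mm below the next larger rim, with 6.5 mm side play all round; a handle passes over the larger dishes' rims, but would clash with a larger dish's handle if laid over it: fan the handles out, about 40 degrees apart
- dish1_grip (a point): point in the middle of dish1's handle to pinch across its 14 mm width (y): 46 mm along -x and 82 mm along z from the body origin (same axes). All handles are alike: a strap 14 mm wide, 6 mm thick, rises 10 mm above the rim, then runs 64 mm outwards (-x), climbing 18 degrees
- dish2: the second largest of four round open stainless-steel dishes with a strap handle: rim 86 mm across outside, underside 80 mm, 52 mm tall, wall 2.5 mm, floor 3 mm; loose. z: the dish's axis, up out of the mouth; the handle points to -x; origin on the EDGE of the underside, below the handle
- dish2_base (a point): centre of the underside of dish2, 40.0 mm along +x from its body origin (same axes)
- dish2_grip (a point): point in the middle of dish2's handle to pinch across its 14 mm width (y): 46 mm along -x and 76 mm along z from the body origin (same axes)
- dish3: the third (second smallest) of four round open stainless-steel dishes with a strap handle: rim 68 mm across outside, underside 62 mm, 46 mm tall, wall 2.5 mm, floor 3 mm; loose. z: the dish's axis, up out of the mouth; the handle points to -x; origin on the EDGE of the underside, below the handle
- dish3_base (a point): centre of the underside of dish3, 31.0 mm along +x from its body origin (same axes)
- dish3_grip (a point): point in the middle of dish3's handle to pinch across its 14 mm width (y): 46 mm along -x and 70 mm along z from the body origin (same axes)
- dish4: the smallest of four round open stainless-steel dishes with a strap handle: rim 50 mm across outside, underside 44 mm, 40 mm tall, wall 2.5 mm, floor 3 mm; loose. z: the dish's axis, up out of the mouth; the handle points to -x; origin on the EDGE of the underside, below the handle
- dish4_base (a point): centre of the underside of dish4, 22.0 mm along +x from its body origin (same axes)
- dish4_grip (a point): point in the middle of dish4's handle to pinch across its 14 mm width (y): 46 mm along -x and 64 mm along z from the body origin (same axes)
- rack: white sloping stock rack, fixed. Shelf 470 mm wide (y), rising at 35 degrees from the front ledge (6 mm high, 30 mm above the table) to 107 mm at the back; so the dishes lean 35 degrees, mouth and handle to the front. They stand against the ledge in a row, 112 mm apart, in any order. Origin on the table under the ledge's middle; +x horizontal, front to back
- tray: white plastic tray, fixed, 200 mm (x) by 190 mm (y), rim 16 mm high, walls 4 mm; origin at the centre of its underside on the table
- tray_in (a point): centre of the tray's inner floor, 4 mm above the table; tray axes
- tube_rack: bystander, loose: white rack of purple-capped sample tubes, 80 x 150 mm, 82 mm tall, beyond the tray; origin at the centre of its underside
- pail: bystander, loose: orange waste pail, 104 mm across the mouth, 105 mm tall, beyond the tray; origin at the centre of its underside
- marker: bystander, loose: marker pen lying on the bench, 130 mm long along its x, 15 mm thick; origin under its middle at table level
Things that resemble listed ones, but are neither listed nor needed, are in the scene too. What is shaped like the dish3 but yellow is not meant.

How it is judged:
By the outcome, as a careful person would: the job done as asked, in the order asked, and still so for the second after the job is handed in, with the robot touching nothing.
It also fails if it takes over 72 s, if anything falls off the work surface, if the arm or the gripper's body presses on something with over 40 N, if the wrist force passes 120 N, or if a joint passes its speed limit or range.

ROBOT

A 7-joint arm with a two-finger parallel gripper is mounted at the origin on the work surface. World frame = base frame: x ahead of the robot, y to its left, z up, the work surface at z = 0. Lengths are in m, angles in rad, forces in N, time in s.
With the tool pointing down it reaches from about 0.425 to 0.95 m from the base axis. Payload 4.7 kg.
Tool frame: the origin (TCP) lies on the mounting face of the last link; the fingertips stand 182 mm ahead of it and the grasp point (between the pads) lies 164 mm ahead of it; x points along the fingers, y is the direction in which the jaws open and shut, and the axes are right-handed (so a half turn about x gives the same grasp; the last joint's range is limited). The gripper opens to 87 mm and grips with 3 to 60 N. Pads are 19 mm wide; open, the fingers measure 117 mm over their backs; the gripper's body (75 mm by 190 mm) begins 51 mm behind the grasp point.
Start: joints at [-1.24, 0.469, -0.049, 1.532, 0.024, 1.141, -0.082], TCP at [0.238, 0.632, 0.405] pointing down, gripper open.
Joint ranges: [-2.59, 2.59], [-0.33, 1.99], [-1.39, 1.29], [0.1, 2.45], [-1.04, 4.18], [0.21, 1.99], [-2.66, 2.66]. Speed limits (rad/s): [2.57, 2.57, 3.14, 3.14, 3.14, 3.14, 3.14].

INTERFACE

Orientations are given as a unit quaternion [x, y, z, w].
In Python, from rig import monitor, read_camera, bot gives the robot as it stands.
- The arm moves only by the shell command python3 -m crank 'ROWS' [FORCE]. ROWS is JSON, a list of rows, each an object with "delta_pos": the shift along the tool's x, y, z in cm, a list of three; "dr": the turn, a rotation vector about the tool's x, y, z in rad, a list of three; "fingers": the gripper's target within -1 to 1 (fully open at 1, half-way at 0, shut at -1). In form: [{"delta_pos": [dx, dy, dz], "dr": [ax, ay, az], "fingers": fingers}, ...]. A call has 1 to 20 rows; each row is the pose to reach, as a shift and turn from the pose commanded when the call began, along the tool's axes at that moment; what a row does not reach only later rows make up. A row lasts 1/12 s, in which the tool goes at most 41.7 mm and 7.16 degrees, less where a joint would pass 70% of its speed; a pose out of reach is approached as far as the arm can. A call with a gripper value outside its range is refused whole. The fingers move at their own pace and stop on an object; FORCE is the grip in N (left out, the last holds). Time passes only in rows, so rows that repeat a pose let the fingers close. It gives the time, the measured TCP pose, the force and the opening at its end, in the units of the state.
- monitor.get_state(): the state, without advancing time (a new reading comes with each control period).
- read_camera(name): name is "side" or "top"; returns a dict with "frame" (400x640x3 uint8, blue, green, red), "range_z" (400x640 float32, m along the optical axis (not along the pixel's ray), 0 where there is no reading), "fx", "fy", "cx", "cy" (pixels), "origin" and "rotation" of the camera in the world. Camera axes: x right, y down, z forward; pixel columns grow to the right and rows downward; lengths in m; the calibration is good to about 2 mm. A picture is of the moment at which its call begins.
- bot.job_done(): hands the job in, once; it reports no verdict.
The state is a dict: "clock": time; "qpos": joint angles; "qd": joint speeds; "joint_efforts": joint torques, N m; "eef_pos": TCP position; "tool_rot": TCP orientation; "force": force on the tool from outside, world axes, zero at the start; "ft_torque": the same for the moment, N m; "grip_width": finger opening in m.
Only numpy, scipy, OpenCV 4.12 (cv2) and the standard library are available. Lean on these libraries where they do the work, as an engineer would, in place of code of your own. Each camera call takes 0.05 s, during which the arm holds its last target. There are 200 camera calls.

## Working session

There is one attempt and no reset: what is moved stays moved. The work goes in short steps, Python scripts to look and compute and a shell command to move; the robot and the scene stay as the last step left them, time stands still between calls to the robot, and variables do not carry over. Pictures are saved under pics/ and viewed, and the job is handed in when it is done.

```bash
ls; mkdir -p pics; python3 - <<'E'
from rig import monitor, read_camera
import cv2,numpy as np
s=monitor.get_state();print(s)
for n in("side","top"):
    c=read_camera(n);cv2.imwrite(f"pics/{n}0.png",c["frame"]);np.savez(f"{n}0.npz",**c)
    print(n,c["fx"],c["fy"],c["cx"],c["cy"],c["origin"],np.round(c["rotation"],3).tolist())
E
```

```text
pics
{'clock': 0.0, 'qpos': array([-1.23993038,  0.46944927, -0.04858841,  1.53370738,  0.02412312,
        1.14096963, -0.08230092]), 'qd': array([-0.00083056,  0.00051998, -0.00017037, -0.00020281,  0.00029245,
       -0.00122743,  0.00112542]), 'joint_efforts': array([-6.96804200e-04, -5.07978308e+01, -8.04021279e-02, -2.36151284e+01,
       -6.11695508e-02,  3.81158351e-02,  1.71765946e-04]), 'eef_pos': array([0.23753498, 0.63156257, 0.40368809]), 'tool_rot': array([ 0.12581692,  0.69578928, -0.12718196,  0.69560918]), 'force': array([-0.41634731,  0.28914063,  0.08691301]), 'ft_torque': array([-0.0148415 ,  0.03740977, -0.01798585]), 'grip_width': 0.08685929524362895}
side 513.321968028009 513.321968028009 313.70406538521655 191.6102734995008 [ 0.14307726 -1.05045578  0.90950246] [0.874, -0.173, 0.1, -0.443]
top 386.9468990769879 386.9468990769879 314.4127650330527 206.7272667368981 [0.48270936 0.00394863 1.01076033] [-0.702, 0.71, -0.048, 0.041]
```

View pics/side0.png

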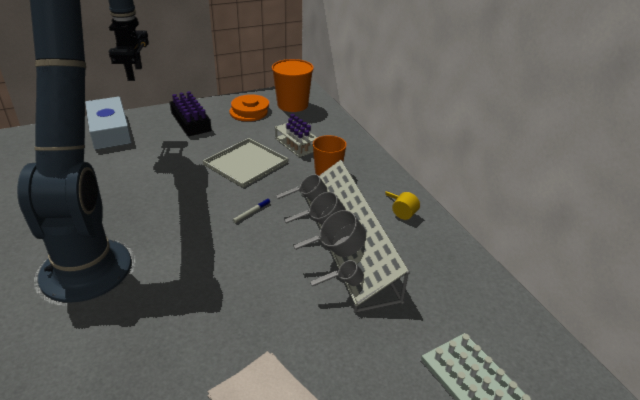

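View pics/top0.png

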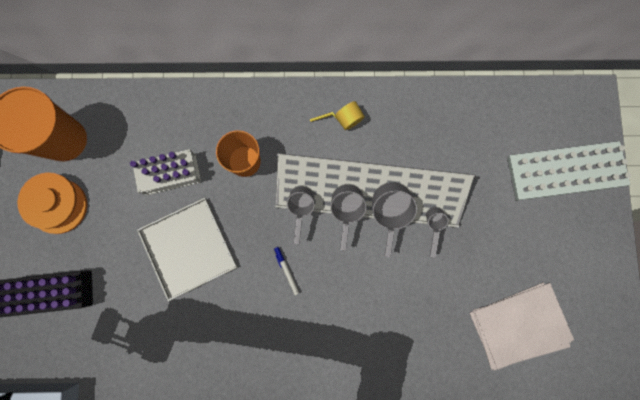

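Left to right in the top view the rack holds dish3 (302,202), dish2 (348,203), dish1 (397,207) and dish4 (437,218), with the handles pointing down in the image. The tray is near (187,248), the marker near (286,270), the pail near (238,152) and the tube rack near (165,170). The yellow decoy lies behind the rack at (348,113).

```bash
cat > h.py <<'E'
import numpy as np,cv2
from scipy.spatial.transform import Rotation as R
def load(f): return dict(np.load(f))
def cloud(c):
    z=c["range_z"]; v,u=np.mgrid[:400,:640]
    p=np.stack([(u-c["cx"])/c["fx"]*z,(v-c["cy"])/c["fy"]*z,z],-1)
    return np.where(z[...,None]>0,p@R.from_quat(c["rotation"]).as_matrix().T+c["origin"],np.nan)
E
python3 - <<'E'
from h import *
np.set_printoptions(precision=4,suppress=True)
t=load("top0.npz");P=cloud(t);s=load("side0.npz");S=cloud(s)
print("table z top",np.nanmedian(P[300:330,240:280,2]),"side",np.nanmedian(S[300:340,150:200,2]))
# tray: white mask
def white(c):
    h=cv2.cvtColor(c["frame"],cv2.COLOR_BGR2HSV);return ((h[...,2]>125)&(h[...,1]<60)).astype(np.uint8)
m=white(t);m2=np.zeros_like(m);m2[190:305,130:245]=m[190:305,130:245]
cs=max(cv2.findContours(m2,0,1)[0],key=cv2.contourArea)
b=cv2.minAreaRect(cs);print("tray px",b)
for q in cv2.boxPoints(b):print(q,P[int(round(q[1])),int(round(q[0]))])
print("tray centre",P[int(b[0][1]),int(b[0][0])])
ms=white(s);k=np.zeros_like(ms);k[135:190,198:292]=ms[135:190,198:292]
ys,xs=np.nonzero(k);print("side tray mean",np.nanmedian(S[ys,xs],0))
# handles
for n,(cu,x0,x1) in dict(d3=(302,285,318),d2=(348,333,362),d1=(397,375,410),d4=(437,424,452)).items():
    Q=P[222:262,x0:x1];mm=(Q[...,2]>0.03)&(m[222:262,x0:x1]==0)
    print(n,mm.sum())
    for r in range(0,40,4):
        if mm[r].any():print(222+r,np.nonzero(mm[r])[0]+x0,np.nanmean(Q[r][mm[r]],0))
big=cv2.resize(t["frame"][140:280,260:490],None,fx=3.4,fy=3.4,interpolation=cv2.INTER_CUBIC);cv2.imwrite("pics/crop_t.png",big)
big=cv2.resize(s["frame"][150:310,240:420],None,fx=3.5,fy=3.5,interpolation=cv2.INTER_CUBIC);cv2.imwrite("pics/crop_s.png",big)
E
```

```text
table z top 5.507936770610122e-05 side -0.00022147832649488386
tray px ((185.1845703125, 248.90170288085938), (80.33193969726562, 77.53223419189453), 65.32313537597656)
[133.1894 228.5887] [0.5564 0.465  0.0013]
[203.6411 196.219 ] [ 0.642   0.2842 -0.003 ]
[237.1797 269.2147] [0.4504 0.194  0.0007]
[166.728  301.5844] [0.3696 0.3706 0.0004]
tray centre [0.5057 0.3283 0.0027]
side tray mean [0.5065 0.3219 0.0031]
d3 11
222 [301] [0.5637 0.0266 0.0729]
226 [295] [0.5546 0.0415 0.0675]
230 [300] [0.5447 0.0294 0.0669]
242 [299] [0.5159 0.0323 0.0577]
d2 37
222 [344 345 346 347 348 349 350 351 352] [ 0.5623 -0.0875  0.0746]
230 [342] [ 0.543  -0.0725  0.0752]
234 [347] [ 0.5334 -0.0846  0.0723]
238 [341] [ 0.5241 -0.0703  0.0668]
242 [346] [ 0.5143 -0.0823  0.0669]
246 [340] [ 0.5048 -0.0677  0.0644]
250 [343 345] [ 0.495  -0.0774  0.0621]
d1 205
222 [377 378 379 380 381 382 383 384 385 386 387 388 389 390 391 392 393 394
 395 396 397 398 399 400 401 402 403 404 405 406 407 408 409] [ 0.5618 -0.1987  0.0665]
226 [382 383 384 385 386 387 388 389 390 391 392 393 394 395 396 397 398 399
 400 401 402 403 404] [ 0.5514 -0.1966  0.0746]
230 [388 389 390 391 392 393] [ 0.541  -0.1877  0.0865]
242 [392] [ 0.5126 -0.1916  0.0803]
250 [385] [ 0.4938 -0.176   0.0701]
d4 176
222 [428 429 430 431 432 433 434 435 436 437 438 439 440 441 442 443 444 445
 446 447 448 449 450] [ 0.5621 -0.3181  0.0477]
226 [429 430 431 432 433 434 435 436 437 438 439 440 441 442 443 444 445] [ 0.5514 -0.3092  0.0582]
230 [433 434 435 436 437 438] [ 0.541  -0.3022  0.0668]
234 [433] [ 0.5311 -0.294   0.0716]
238 [438] [ 0.5214 -0.3069  0.0681]
242 [432] [ 0.512  -0.2932  0.0634]
246 [431] [ 0.5024 -0.2918  0.0584]
250 [436] [ 0.4925 -0.3031  0.0602]
254 [430] [ 0.4829 -0.2892  0.0558]
```

View pics/crop_t.png

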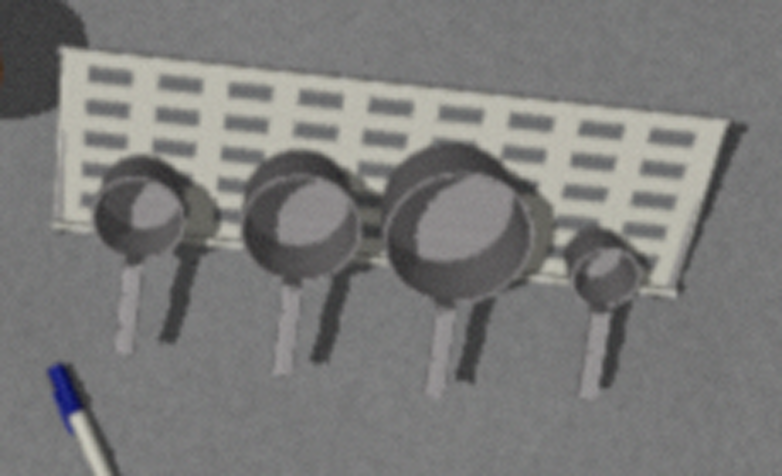

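View pics/crop_s.png

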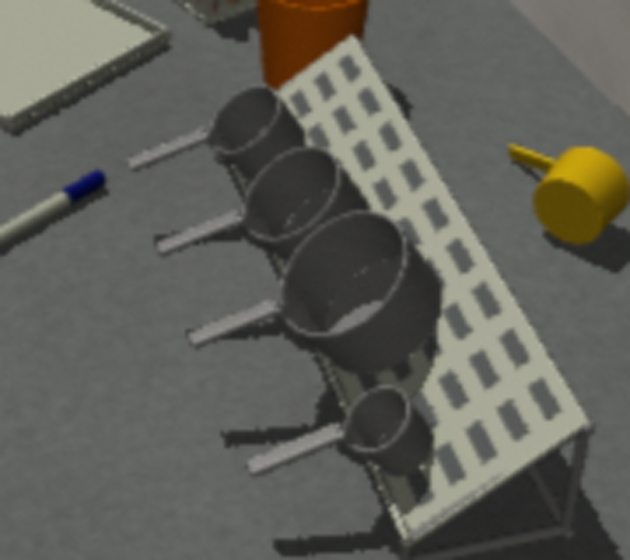

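The top crop shows the four handles as light straps below the ledge. In full-frame pixels their tips are near (297,243), (343,250), (388,256) and (434,257). The side crop shows the same straps pointing left.

```bash
python3 - <<'E'
from h import *
np.set_printoptions(precision=4,suppress=True)
t=load("top0.npz");s=load("side0.npz")
def ray(c,u,v):
    d=R.from_quat(c["rotation"]).apply([(u-c["cx"])/c["fx"],(v-c["cy"])/c["fy"],1.]);return c["origin"],d
def tri(a,b):
    o1,d1=a;o2,d2=b;k=np.linalg.lstsq(np.c_[d1,-d2],o2-o1,rcond=None)[0]
    p,q=o1+k[0]*d1,o2+k[1]*d2;return (p+q)/2,np.linalg.norm(p-q)
def seg(c,box,thr):
    x0,x1,y0,y1=box;g=cv2.cvtColor(c["frame"],cv2.COLOR_BGR2GRAY)[y0:y1,x0:x1]
    n,l,st,_=cv2.connectedComponentsWithStats((g>thr).astype(np.uint8),connectivity=8)
    i=1+np.argmax(st[1:,4]);y,x=np.nonzero(l==i);p=np.c_[x+x0,y+y0].astype(float)
    m=p.mean(0);d=np.linalg.svd(p-m,full_matrices=False)[2][0];k=(p-m)@d
    e=[m+d*(k.min()-.0),m+d*(k.max()+.0)];return e,len(p),(l==i),p
T=dict(d3=(288,308,219,252),d2=(333,355,226,256),d1=(378,402,232,262),d4=(424,444,234,262))
S=dict(d3=(274,299,184,200),d2=(282,308,208,224),d1=(292,319,236,252),d4=(308,337,270,288))
for n in T:
    res=[]
    for c,b in((t,T[n]),(s,S[n])):
        g=cv2.cvtColor(c["frame"],cv2.COLOR_BGR2GRAY)[b[2]:b[3],b[0]:b[1]]
        thr=cv2.threshold(np.ascontiguousarray(g),0,255,cv2.THRESH_OTSU)[0]
        e,k,_,p=seg(c,b,thr);res.append((e,k,thr,p,c))
    (et,kt,tt,_,_),(es,ks,ts,_,_)=res
    et=sorted(et,key=lambda p:-p[1]); es=sorted(es,key=lambda p:p[0])  # tip first
    print(n,"npix",kt,ks,tt,ts,"top",np.array(et).round(1).tolist(),"side",np.array(es).round(1).tolist())
    tip,er=tri(ray(t,*et[0]),ray(s,*es[0]));print("  tip",tip,"gap",er)
    tip,er=tri(ray(t,*et[1]),ray(s,*es[1]));print("  base",tip,"gap",er)
    for (_,_,_,p,c) in res:
        Q=cloud(c)[p[:,1].astype(int),p[:,0].astype(int)];Q=Q[Q[:,2]>.04]
        print("  depth pts",len(Q),np.median(Q,0),"xmin",Q[:,0].min() if len(Q) else 0)
# ledge line
for u,v in((276.2,207),(459.4,225.9)):
    o,d=ray(t,u,v);print("ledge@z.036",o+d*(0.036-o[2])/d[2])
for u,v in((278.5,154),(475,175)):
    o,d=ray(t,u,v);print("back@z.107",o+d*(0.107-o[2])/d[2])
E
```

```text
d3 npix 119 63 131.0 108.0 top [[295.8, 243.2], [298.4, 218.8]] side [[276.6, 196.1], [297.7, 187.3]]
  tip [0.5131 0.0402 0.0559] gap 6.999451549397531e-06
  base [0.5722 0.0325 0.0755] gap 0.0018686555232154001
  depth pts 119 [0.5423 0.0366 0.0676] xmin 0.5133729268656336
  depth pts 61 [0.541  0.0334 0.0672] xmin 0.5119493704953619
d2 npix 628 358 92.0 80.0 top [[342.9, 255.0], [343.1, 226.0]] side [[282.0, 215.2], [307.0, 215.1]]
  tip [ 0.4851 -0.0738  0.0809] gap 0.004738547885073931
  base [ 0.555  -0.0767  0.0627] gap 0.002583126516299125
  depth pts 144 [ 0.5239 -0.0772  0.0719] xmin 0.49498618494762464
  depth pts 93 [ 0.5248 -0.0795  0.0722] xmin 0.4935478000561285
d1 npix 612 354 93.0 80.0 top [[391.3, 263.0], [384.5, 230.6]] side [[291.8, 243.0], [318.2, 243.8]]
  tip [ 0.4665 -0.1882  0.0863] gap 0.007911010700473467
  base [ 0.5429 -0.1803  0.0519] gap 0.0023226892034251133
  depth pts 147 [ 0.508  -0.1845  0.0775] xmin 0.47925878826627255
  depth pts 111 [ 0.5074 -0.188   0.0773] xmin 0.4775182532079953
d4 npix 467 346 96.0 80.0 top [[435.2, 262.6], [429.1, 233.0]] side [[307.5, 283.0], [337.1, 279.0]]
  tip [ 0.4636 -0.3002  0.0597] gap 0.0034976826464745195
  base [ 0.5388 -0.2958  0.0394] gap 0.006971939009411515
  depth pts 140 [ 0.5046 -0.298   0.0612] xmin 0.47548151341030925
  depth pts 138 [ 0.5041 -0.3014  0.0624] xmin 0.47361431334070236
ledge@z.036 [0.6057 0.0901 0.036 ]
ledge@z.036 [ 0.5526 -0.3734  0.036 ]
back@z.107 [0.7246 0.0784 0.107 ]
back@z.107 [ 0.6688 -0.3904  0.107 ]
```

```bash
cat >> h.py <<'E'
# grip points measured on the rack (z: strap middle)
G={1:[.500,-.185,.0715],2:[.5155,-.0775,.0665],3:[.534,.036,.0617],4:[.4955,-.2985,.0563]}
C=np.array([.506,.325,.004]); FAN={1:160,2:200,3:240,4:280}; GX={1:95,2:86,3:77,4:68}; GZ={1:82,2:79,3:76,4:73}
def pose(g,phi,tilt,sgn=1):
    "tool pose: grasp point g, handle out dir phi (deg); tilt>0 tips fingertips outward along handle"
    h=np.array([np.cos(np.radians(phi)),np.sin(np.radians(phi)),0]);t=np.radians(tilt);z=np.array([0,0,1.])
    a=np.sin(t)*h-np.cos(t)*z;y=sgn*np.cross(z,h);M=np.c_[a,y,np.cross(a,y)]
    return np.array(g)-.164*a,R.from_matrix(M)
def place(i,dz=0): 
    p=np.radians(FAN[i]);return np.array([C[0]+GX[i]/1e3*np.cos(p),C[1]+GX[i]/1e3*np.sin(p),C[2]+GZ[i]/1e3+dz])
def delta(target,start=None):
    if start is None:
        from rig import monitor
        s=monitor.get_state();start=(s["eef_pos"],R.from_quat(s["tool_rot"]))
    p,r=target;p0,r0=start
    d=r0.inv().apply(p-p0)*100;w=(r0.inv()*r).as_rotvec();print("dpos cm",d.round(2).tolist(),"dr",w.round(3).tolist(),"rows",round(max(np.linalg.norm(d)/4.17,np.degrees(np.linalg.norm(w))/7.16),1))
E
python3 - <<'E'
from h import *
from rig import monitor
s=monitor.get_state();print(R.from_quat(s["tool_rot"]).as_matrix().round(2))
g=np.array(G[1])
for sg in(1,-1):
    print(sg);delta(pose(g+[0,0,.10],173.3,-17,sg));delta(pose(g,173.3,-17,sg),pose(g+[0,0,.10],173.3,-17,sg))
E
```

```text
[[-0.    0.35  0.94]
 [-0.    0.94 -0.35]
 [-1.   -0.    0.  ]]
1
dpos cm [7.67, -68.33, 48.66] dr [2.869, 0.055, 0.429] rows 23.2
dpos cm [9.56, 0.0, 2.92] dr [0.0, 0.0, 0.0] rows 2.4
-1
dpos cm [7.67, -68.33, 48.66] dr [-0.241, -0.295, 0.038] rows 20.2
dpos cm [9.56, -0.0, -2.92] dr [0.0, 0.0, 0.0] rows 2.4
```

```bash
python3 -m crank '[{"delta_pos":[0,-27,36],"dr":[-0.1,-0.1,0],"fingers":0.15},{"delta_pos":[0,-27,36],"dr":[-0.1,-0.1,0],"fingers":0.15},{"delta_pos":[0,-27,36],"dr":[-0.1,-0.1,0],"fingers":0.15},{"delta_pos":[0,-27,36],"dr":[-0.1,-0.1,0],"fingers":0.15},{"delta_pos":[0,-27,36],"dr":[-0.1,-0.1,0],"fingers":0.15},{"delta_pos":[0,-27,36],"dr":[-0.1,-0.1,0],"fingers":0.15},{"delta_pos":[0,-27,36],"dr":[-0.1,-0.1,0],"fingers":0.15},{"delta_pos":[0,-27,36],"dr":[-0.1,-0.1,0],"fingers":0.15},{"delta_pos":[0,-27,36],"dr":[-0.1,-0.1,0],"fingers":0.15},{"delta_pos":[0,-27,36],"dr":[-0.1,-0.1,0],"fingers":0.15},{"delta_pos":[7.7,-68.3,48.7],"dr":[-0.24,-0.295,0.04],"fingers":0.15},{"delta_pos":[7.7,-68.3,48.7],"dr":[-0.24,-0.295,0.04],"fingers":0.15},{"delta_pos":[7.7,-68.3,48.7],"dr":[-0.24,-0.295,0.04],"fingers":0.15},{"delta_pos":[7.7,-68.3,48.7],"dr":[-0.24,-0.295,0.04],"fingers":0.15},{"delta_pos":[7.7,-68.3,48.7],"dr":[-0.24,-0.295,0.04],"fingers":0.15},{"delta_pos":[7.7,-68.3,48.7],"dr":[-0.24,-0.295,0.04],"fingers":0.15},{"delta_pos":[7.7,-68.3,48.7],"dr":[-0.24,-0.295,0.04],"fingers":0.15},{"delta_pos":[7.7,-68.3,48.7],"dr":[-0.24,-0.295,0.04],"fingers":0.15},{"delta_pos":[7.7,-68.3,48.7],"dr":[-0.24,-0.295,0.04],"fingers":0.15},{"delta_pos":[7.7,-68.3,48.7],"dr":[-0.24,-0.295,0.04],"fingers":0.15}]' 60
python3 - <<'E'
from h import *
delta(pose(np.array(G[1])+[0,0,.1],173.3,-17,-1));delta(pose(G[1],173.3,-17,-1))
E
```

```text
clock: 1.77
eef_pos: [0.4532, -0.1322, 0.3356]
tool_rot: [0.036, 0.594, -0.046, 0.803]
force: [0.1, -0.3, 0.1]
grip_width: 0.05
dpos cm [0.81, -4.7, 0.25] dr [-0.001, 0.0, -0.004] rows 1.1
dpos cm [10.37, -4.75, -2.68] dr [-0.001, 0.0, -0.004] rows 2.8
```

```bash
python3 -m crank '[{"delta_pos":[0,0,0],"dr":[0,0,0],"fingers":0.15},{"delta_pos":[0,0,0],"dr":[0,0,0],"fingers":0.15}]'
python3 - <<'E'
from h import *
delta(pose(np.array(G[1])+[0,0,.1],173.3,-17,-1));delta(pose(G[1],173.3,-17,-1))
E
```

```text
clock: 1.93
eef_pos: [0.453, -0.1333, 0.3353]
tool_rot: [0.039, 0.594, -0.049, 0.802]
force: [0.7, 0.3, 0.3]
grip_width: 0.0499
dpos cm [0.8, -4.59, 0.29] dr [-0.008, -0.001, -0.001] rows 1.1
dpos cm [10.36, -4.63, -2.62] dr [-0.008, -0.001, -0.001] rows 2.8
```

```bash
python3 -m crank '[{"delta_pos":[0.8,-4.6,0.3],"dr":[0,0,0],"fingers":0.15},{"delta_pos":[0.8,-4.6,0.3],"dr":[0,0,0],"fingers":0.15},{"delta_pos":[4,-4.6,-0.7],"dr":[0,0,0],"fingers":0.15},{"delta_pos":[7,-4.6,-1.6],"dr":[0,0,0],"fingers":0.15},{"delta_pos":[9,-4.6,-2.2],"dr":[0,0,0],"fingers":0.15},{"delta_pos":[10.4,-4.6,-2.6],"dr":[0,0,0],"fingers":0.15},{"delta_pos":[10.4,-4.6,-2.6],"dr":[0,0,0],"fingers":0.15},{"delta_pos":[10.4,-4.6,-2.6],"dr":[0,0,0],"fingers":0.15}]' 60
python3 - <<'E'
from h import *
from rig import read_camera
delta(pose(G[1],173.3,-17,-1))
for n in("side","top"):
    c=read_camera(n);f=c["frame"][130:300,220:440] if n=="side" else c["frame"][150:290,280:470]
    cv2.imwrite(f"pics/{n}1.png",cv2.resize(f,None,fx=3,fy=3))
a,b=cv2.imread("pics/side1.png"),cv2.imread("pics/top1.png")
E
```

```text
clock: 2.6
eef_pos: [0.4543, -0.1751, 0.2282]
tool_rot: [0.036, 0.594, -0.045, 0.802]
force: [0.1, -0.3, 1.4]
grip_width: 0.0503
dpos cm [-0.05, -0.44, -0.13] dr [-0.0, -0.001, -0.005] rows 0.1
```

View pics/side1.png

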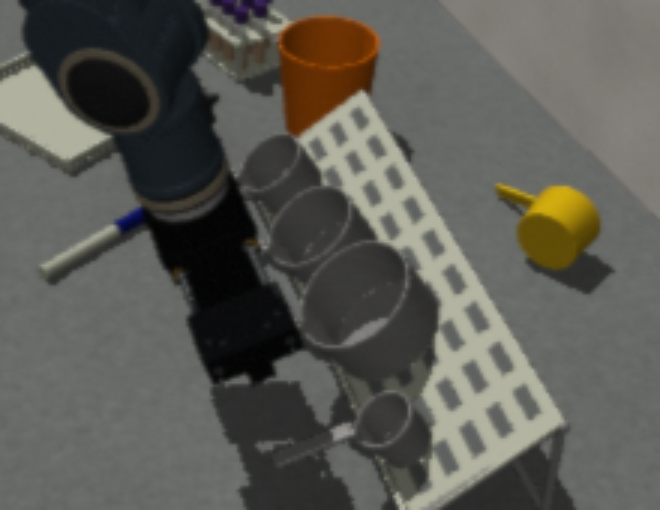

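View pics/top1.png

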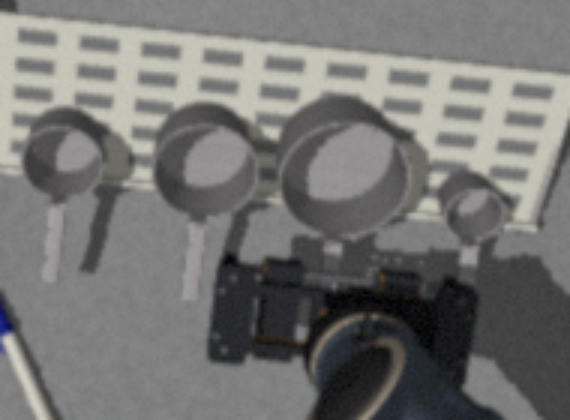

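The side view shows the gripper at (240,320) in front of dish1, and the top view shows it straddling dish1's handle at (333,250). It's about 4 mm off in y, so I'll correct that, then close and lift.

```bash
python3 -m crank '[{"delta_pos":[0,-0.4,-0.1],"dr":[0,0,0],"fingers":0.15},{"delta_pos":[0,-0.4,-0.1],"dr":[0,0,0],"fingers":-1},{"delta_pos":[0,-0.4,-0.1],"dr":[0,0,0],"fingers":-1},{"delta_pos":[0,-0.4,-0.1],"dr":[0,0,0],"fingers":-1},{"delta_pos":[0,-0.4,-0.1],"dr":[0,0,0],"fingers":-1},{"delta_pos":[0,-0.4,-0.1],"dr":[0,0,0],"fingers":-1},{"delta_pos":[0,-0.4,-0.1],"dr":[0,0,0],"fingers":-1},{"delta_pos":[-0.6,-0.4,0.1],"dr":[0,0,0],"fingers":-1},{"delta_pos":[-1.5,-0.4,0.4],"dr":[0,0,0],"fingers":-1},{"delta_pos":[-3.3,-0.4,0.9],"dr":[0,0,0],"fingers":-1},{"delta_pos":[-5.7,-0.4,1.7],"dr":[0,0,0],"fingers":-1},{"delta_pos":[-5.7,-0.4,1.7],"dr":[0,0,0],"fingers":-1}]' 60
python3 - <<'E'
from h import *
from rig import read_camera
c=read_camera("side");f=c["frame"][130:300,220:440]
cv2.imwrite(f"pics/side2.png",cv2.resize(f,None,fx=3,fy=3))
E
```

```text
clock: 3.7
eef_pos: [0.4545, -0.1814, 0.2924]
tool_rot: [0.036, 0.59, -0.047, 0.805]
force: [1.7, 0.3, -1.4]
grip_width: 0.013
```

View pics/side2.png

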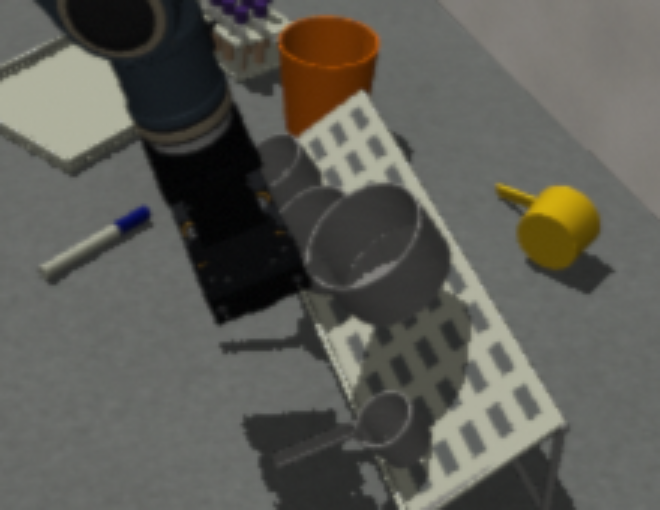

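Dish1 hangs from the gripper at (375,250) in the crop, clear of the rack and still leaning as before. Next is the carry.

```bash
python3 - <<'E'
from h import *
g=np.array(G[1])
delta(pose(g+[0,0,.17],173.3,-17,-1))
delta(pose(place(1,.06),160,18,-1))
E
```

```text
dpos cm [-10.33, 0.15, 3.04] dr [-0.001, 0.006, -0.003] rows 2.6
dpos cm [-2.43, 51.86, -4.54] dr [0.236, 0.613, -0.002] rows 12.5
```

```bash
python3 -m crank '[{"delta_pos":[-10.3,0,3],"dr":[0,0,0],"fingers":-1},{"delta_pos":[-10.3,0,3],"dr":[0,0,0],"fingers":-1},{"delta_pos":[-10.3,0,3],"dr":[0,0,0],"fingers":-1},{"delta_pos":[-10.3,5,2.6],"dr":[0.02,0.06,0],"fingers":-1},{"delta_pos":[-10.3,9,2.2],"dr":[0.04,0.13,0],"fingers":-1},{"delta_pos":[-10.2,13,1.8],"dr":[0.07,0.19,0],"fingers":-1},{"delta_pos":[-10.2,17,1.4],"dr":[0.1,0.26,0],"fingers":-1},{"delta_pos":[-10.2,21,1],"dr":[0.12,0.33,0],"fingers":-1},{"delta_pos":[-10.2,25,0.5],"dr":[0.15,0.4,0],"fingers":-1},{"delta_pos":[-10.1,29,0],"dr":[0.18,0.47,0],"fingers":-1},{"delta_pos":[-10.1,33,-0.5],"dr":[0.2,0.54,0],"fingers":-1},{"delta_pos":[-10,37,-1],"dr":[0.236,0.613,0],"fingers":-1},{"delta_pos":[-10,41,-1.4],"dr":[0.236,0.613,0],"fingers":-1},{"delta_pos":[-10,45,-1.8],"dr":[0.236,0.613,0],"fingers":-1},{"delta_pos":[-10,49,-2.2],"dr":[0.236,0.613,0],"fingers":-1},{"delta_pos":[-10,51.9,-2.2],"dr":[0.236,0.613,0],"fingers":-1},{"delta_pos":[-6,51.9,-3.4],"dr":[0.236,0.613,0],"fingers":-1},{"delta_pos":[-2.4,51.9,-4.5],"dr":[0.236,0.613,0],"fingers":-1},{"delta_pos":[-2.4,51.9,-4.5],"dr":[0.236,0.613,0],"fingers":-1},{"delta_pos":[-2.4,51.9,-4.5],"dr":[0.236,0.613,0],"fingers":-1}]'
python3 - <<'E'
from h import *
from rig import read_camera
delta(pose(place(1,.06),160,18,-1))
for n in("side","top"):
    c=read_camera(n);np.savez(f"{n}3.npz",**c);f=c["frame"][60:210,180:380] if n=="side" else c["frame"][150:330,100:290]
    cv2.imwrite(f"pics/{n}3.png",cv2.resize(f,None,fx=3,fy=3))
E
```

```text
clock: 5.42
eef_pos: [0.4635, 0.3402, 0.2979]
tool_rot: [0.14, 0.799, -0.103, 0.575]
force: [0.6, 0.1, -1.4]
grip_width: 0.0125
dpos cm [-0.41, 0.03, -0.05] dr [-0.002, -0.009, 0.003] rows 0.1
```

View pics/side3.png

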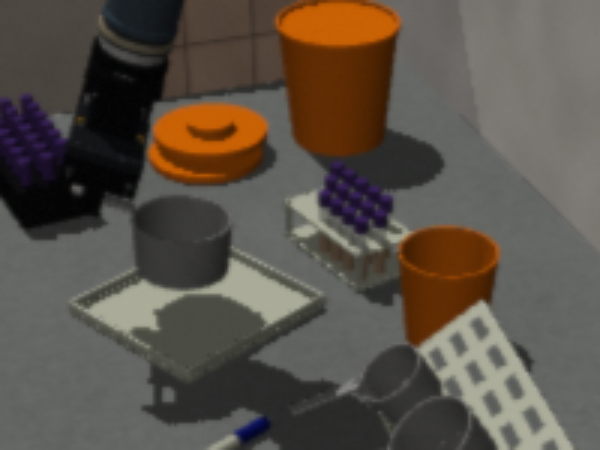

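View pics/top3.png

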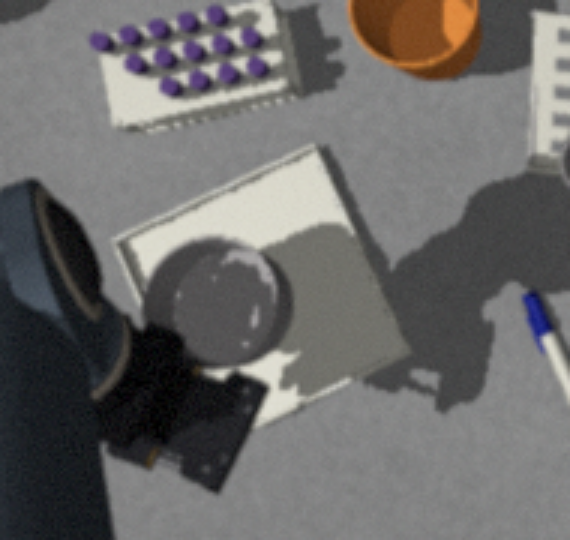

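In the side view dish1 hangs upright above the tray at (182,240). The top view shows its rim centred near (218,300). I'll fit the rim from depth to check centre and level.

```bash
cat >> h.py <<'E'
def rimfit(files,lo,hi,ctr,rad=.075,Rr=.052):
    "fit plane+centre to points in the height band near ctr, in the radial band of the rim"
    out=[]
    for f in files:
        P=cloud(load(f) if isinstance(f,str) else f).reshape(-1,3)
        P=P[(P[:,2]>lo)&(P[:,2]<hi)&(np.hypot(*(P[:,:2]-ctr[:2]).T)<rad)]
        out.append(P);print(" n",len(P),"zmax",np.percentile(P[:,2],[50,90,98]).round(4) if len(P) else None)
    return out
E
python3 - <<'E'
from h import *
from scipy.optimize import least_squares
for f in("top3.npz","side3.npz"):
    P=rimfit([f],.09,.16,[.506,.325])[0]
    print(f,np.histogram(P[:,2],bins=14,range=(.09,.16))[0])
    # plane of topmost points per azimuth
    c=np.array([.506,.325]);
    az=np.degrees(np.arctan2(*(P[:,:2]-c).T[::-1]))%360
    for a in range(0,360,30):
        Q=P[(az>=a)&(az<a+30)&(np.hypot(*(P[:,:2]-c).T)<.062)]
        if len(Q)>4:
            q=Q[Q[:,2]>np.percentile(Q[:,2],85)];print(a,len(Q),q.mean(0).round(4),np.hypot(*(q.mean(0)[:2]-c)).round(4))
E
```

```text
n 383 zmax [0.1076 0.1151 0.1172]
top3.npz [ 62  56  45  68 110  42   0   0   0   0   0   0   0   0]
0 32 [0.547  0.3385 0.1129] 0.0431
30 49 [0.5378 0.3595 0.1129] 0.047
60 67 [0.5169 0.3741 0.1145] 0.0503
90 58 [0.4902 0.3773 0.1161] 0.0546
180 27 [0.4513 0.3107 0.1177] 0.0565
210 40 [0.4698 0.2866 0.1177] 0.0528
240 44 [0.4906 0.2785 0.115 ] 0.049
270 29 [0.5154 0.2802 0.1136] 0.0458
300 16 [0.5354 0.2947 0.1127] 0.0422
330 18 [0.5455 0.3106 0.1141] 0.042
 n 418 zmax [0.1025 0.1128 0.1291]
side3.npz [71 92 87 99 40  9  4  9  6  1  0  0  0  0]
0 18 [0.544  0.3364 0.1079] 0.0397
30 33 [0.5342 0.3558 0.1084] 0.0418
60 42 [0.515  0.3708 0.1102] 0.0467
90 50 [0.4916 0.3737 0.1115] 0.0508
120 41 [0.4671 0.3647 0.1137] 0.0556
150 12 [0.4493 0.3404 0.1263] 0.0588
180 26 [0.4469 0.3119 0.1146] 0.0605
210 56 [0.4639 0.2872 0.1113] 0.0566
240 51 [0.4927 0.2743 0.1106] 0.0524
270 30 [0.5166 0.2804 0.1082] 0.0458
300 13 [0.5338 0.2937 0.1092] 0.0419
330 5 [0.5455 0.3202 0.1089] 0.0398
```

```bash
python3 - <<'E'
from h import *
from rig import monitor
s=monitor.get_state();st=(s["eef_pos"],R.from_quat(s["tool_rot"]))
g=st[0]+.164*st[1].apply([1,0,0])
for dz in(0,-.04,-.050,-.056):delta(pose(g+[.006,-.001,dz],160,15,-1))
E
```

```text
dpos cm [-0.16, 0.17, -0.36] dr [-0.001, -0.057, -0.004] rows 0.5
dpos cm [3.64, 0.16, 0.89] dr [-0.001, -0.057, -0.004] rows 0.9
dpos cm [4.59, 0.16, 1.2] dr [-0.001, -0.057, -0.004] rows 1.1
dpos cm [5.16, 0.15, 1.39] dr [-0.001, -0.057, -0.004] rows 1.3
```

```bash
python3 -m crank '[{"delta_pos":[0.8,0.2,-0.1],"dr":[0,-0.057,0],"fingers":-1},{"delta_pos":[2.2,0.2,0.4],"dr":[0,-0.057,0],"fingers":-1},{"delta_pos":[3.6,0.2,0.9],"dr":[0,-0.057,0],"fingers":-1},{"delta_pos":[4.2,0.2,1.1],"dr":[0,-0.057,0],"fingers":-1},{"delta_pos":[4.6,0.2,1.2],"dr":[0,-0.057,0],"fingers":-1},{"delta_pos":[4.8,0.2,1.27],"dr":[0,-0.057,0],"fingers":-1},{"delta_pos":[4.9,0.2,1.3],"dr":[0,-0.057,0],"fingers":-1}]'
python3 -c "
from rig import monitor;print(monitor.get_state()['force'])"
```

```text
clock: 6.1
eef_pos: [0.4625, 0.3439, 0.2504]
tool_rot: [0.139, 0.781, -0.105, 0.6]
force: [0.8, -0.0, -1.6]
grip_width: 0.0126
[ 0.80752043 -0.01612151 -1.56571733]
```

```bash
python3 -m crank '[{"delta_pos":[0.2,0,0.05],"dr":[0,0,0],"fingers":-1},{"delta_pos":[0.4,0,0.1],"dr":[0,0,0],"fingers":-1},{"delta_pos":[0.5,0,0.13],"dr":[0,0,0],"fingers":-1},{"delta_pos":[0.5,0,0.13],"dr":[0,0,0],"fingers":-1}]'
python3 - <<'E'
from h import *
from rig import read_camera
for n in("side","top"):
    c=read_camera(n);np.savez(f"{n}4.npz",**c);print(n)
    P=rimfit([c],.03,.075,[.50,.325],.062)[0];c0=np.array([.501,.325])
    az=np.degrees(np.arctan2(*(P[:,:2]-c0).T[::-1]))%360
    for a in range(0,360,45):
        Q=P[(az>=a)&(az<a+45)]
        if len(Q)>4:
            q=Q[Q[:,2]>np.percentile(Q[:,2],85)];print(a,len(Q),q.mean(0).round(4))
E
```

```text
clock: 6.43
eef_pos: [0.4617, 0.3444, 0.2449]
tool_rot: [0.139, 0.782, -0.105, 0.599]
force: [-2.2, 0.4, 4.7]
grip_width: 0.0129
side
 n 558 zmax [0.0475 0.0606 0.0647]
0 69 [0.5465 0.3504 0.0618]
45 103 [0.5215 0.3728 0.059 ]
90 82 [0.4851 0.3708 0.0603]
135 28 [0.4526 0.3447 0.0742]
180 59 [0.4602 0.3061 0.06  ]
225 97 [0.4833 0.2811 0.0611]
270 89 [0.5195 0.2795 0.0611]
315 31 [0.5479 0.3015 0.0625]
top
 n 438 zmax [0.0512 0.0632 0.0648]
0 69 [0.5519 0.3441 0.0638]
45 112 [0.5203 0.3748 0.0628]
90 62 [0.4904 0.3758 0.0614]
135 24 [0.4571 0.3319 0.0603]
180 26 [0.4605 0.3073 0.064 ]
225 53 [0.4854 0.2831 0.0648]
270 60 [0.5158 0.2792 0.0646]
315 32 [0.5524 0.3101 0.064 ]
```

```bash
python3 -m crank '[{"delta_pos":[0,0,0],"dr":[0,0,0],"fingers":-0.3},{"delta_pos":[0,0,0],"dr":[0,0,0],"fingers":-0.3},{"delta_pos":[0,0,0],"dr":[0,0,0],"fingers":-0.3},{"delta_pos":[-1,0,0],"dr":[0,0,0],"fingers":-0.3},{"delta_pos":[-3,0,0],"dr":[0,0,0],"fingers":-0.3},{"delta_pos":[-6,0,0],"dr":[0,0,0],"fingers":-0.3},{"delta_pos":[-10,0,0],"dr":[0,0,0],"fingers":0.15},{"delta_pos":[-10,0,0],"dr":[0,0,0],"fingers":0.15}]'
python3 - <<'E'
from h import *
g=np.array(G[2])
T=pose(g+[0,0,.08],173.3,-17,-1);delta(T);delta(pose(g,173.3,-17,-1),T);delta(pose(g,173.3,-17,-1))
E
```

```text
clock: 7.2
eef_pos: [0.4903, 0.3344, 0.3486]
tool_rot: [0.143, 0.778, -0.103, 0.604]
force: [0.0, 0.6, 0.9]
grip_width: 0.0371
dpos cm [0.91, -38.96, 12.58] dr [-0.239, -0.546, -0.008] rows 9.8
dpos cm [7.65, -0.0, -2.34] dr [0.0, 0.0, 0.0] rows 1.9
dpos cm [8.66, -39.06, 14.58] dr [-0.239, -0.546, -0.008] rows 10.2
```

```bash
python3 -m crank '[{"delta_pos":[0.9,-39,12.6],"dr":[-0.24,-0.546,0],"fingers":0.15},{"delta_pos":[0.9,-39,12.6],"dr":[-0.24,-0.546,0],"fingers":0.15},{"delta_pos":[0.9,-39,12.6],"dr":[-0.24,-0.546,0],"fingers":0.15},{"delta_pos":[0.9,-39,12.6],"dr":[-0.24,-0.546,0],"fingers":0.15},{"delta_pos":[0.9,-39,12.6],"dr":[-0.24,-0.546,0],"fingers":0.15},{"delta_pos":[0.9,-39,12.6],"dr":[-0.24,-0.546,0],"fingers":0.15},{"delta_pos":[0.9,-39,12.6],"dr":[-0.24,-0.546,0],"fingers":0.15},{"delta_pos":[0.9,-39,12.6],"dr":[-0.24,-0.546,0],"fingers":0.15},{"delta_pos":[0.9,-39,12.6],"dr":[-0.24,-0.546,0],"fingers":0.15},{"delta_pos":[0.9,-39,12.6],"dr":[-0.24,-0.546,0],"fingers":0.15},{"delta_pos":[0.9,-39,12.6],"dr":[-0.24,-0.546,0],"fingers":0.15},{"delta_pos":[0.9,-39,12.6],"dr":[-0.24,-0.546,0],"fingers":0.15},{"delta_pos":[0.9,-39,12.6],"dr":[-0.24,-0.546,0],"fingers":0.15},{"delta_pos":[0.9,-39,12.6],"dr":[-0.24,-0.546,0],"fingers":0.15},{"delta_pos":[0.9,-39,12.6],"dr":[-0.24,-0.546,0],"fingers":0.15}]'
python3 - <<'E'
from h import *
from rig import read_camera
delta(pose(G[2],173.3,-17,-1))
for n in("side","top"):
    c=read_camera(n);np.savez(f"{n}5.npz",**c);print(n)
    P=rimfit([c],.03,.075,[.503,.327],.058)[0];c0=np.array([.503,.327])
    az=np.degrees(np.arctan2(*(P[:,:2]-c0).T[::-1]))%360
    for a in range(0,360,45):
        Q=P[(az>=a)&(az<a+45)]
        if len(Q)>4:
            q=Q[Q[:,2]>np.percentile(Q[:,2],85)];print(a,len(Q),q.mean(0).round(4))
c=load("top5.npz");cv2.imwrite("pics/top5.png",cv2.resize(c["frame"][150:330,100:400],None,fx=2.6,fy=2.6))
E
```

```text
clock: 8.45
eef_pos: [0.4653, -0.0708, 0.299]
tool_rot: [0.032, 0.598, -0.044, 0.8]
force: [-0.1, 0.3, 0.3]
grip_width: 0.0497
dpos cm [7.34, -0.08, -1.88] dr [0.008, -0.01, -0.001] rows 1.8
side
 n 465 zmax [0.047  0.0597 0.0673]
0 21 [0.5401 0.3609 0.055 ]
45 99 [0.5245 0.3702 0.0598]
90 83 [0.4871 0.3707 0.0605]
135 31 [0.4548 0.3415 0.0733]
180 52 [0.4596 0.307  0.0603]
225 103 [0.4847 0.2803 0.0599]
270 76 [0.5178 0.2786 0.0593]
top
 n 487 zmax [0.0529 0.0627 0.0676]
0 71 [0.5512 0.3489 0.0628]
45 95 [0.5248 0.3735 0.0618]
90 92 [0.4868 0.3727 0.0624]
135 55 [0.4568 0.3441 0.0726]
180 27 [0.4605 0.3092 0.0638]
225 56 [0.4853 0.2834 0.0632]
270 58 [0.5229 0.2813 0.0625]
315 33 [0.5515 0.3065 0.0629]
```

View pics/top5.png

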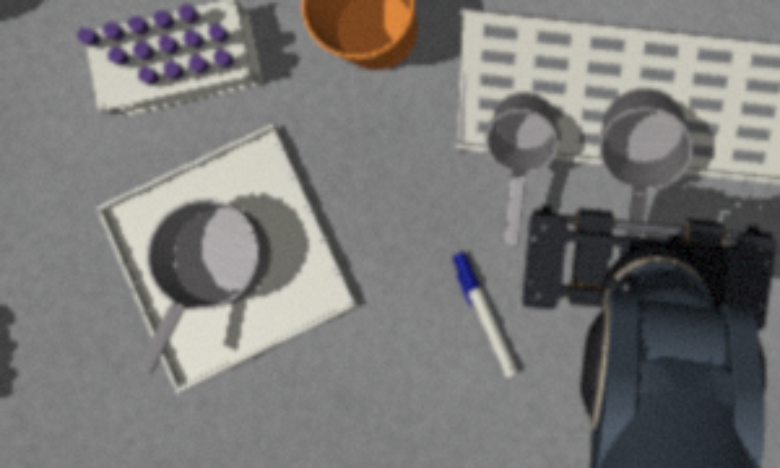

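Dish1 stands flat in the tray with its rim level at about 0.062–0.063 m. Its centre is about (0.5045, 0.327), and the handle points down-left in the image, from (182,305) to (155,368). I gripped it about 6 mm nearer the dish than nominal, so I'm shifting the other grip points outward by 5 mm.

```bash
cat >> h.py <<'E'
for i in(2,3,4): G[i]=np.array(G[i])+[-.005,.0006,-.0015]
C=np.array([.5045,.3268,.004])
E
python3 -c "
from h import *
delta(pose(G[2]+[0,0,.03],173.3,-17,-1));delta(pose(G[2],173.3,-17,-1))"
```

```text
dpos cm [4.45, -0.05, -1.55] dr [0.007, -0.01, -0.001] rows 1.1
dpos cm [7.33, -0.05, -2.39] dr [0.007, -0.01, -0.001] rows 1.8
```

```bash
python3 -m crank '[{"delta_pos":[4.4,0,-1.5],"dr":[0,0,0],"fingers":0.15},{"delta_pos":[6.2,0,-2.1],"dr":[0,0,0],"fingers":0.15},{"delta_pos":[7.3,0,-2.4],"dr":[0,0,0],"fingers":0.15},{"delta_pos":[7.3,0,-2.4],"dr":[0,0,0],"fingers":0.15},{"delta_pos":[7.3,0,-2.4],"dr":[0,0,0],"fingers":0}]'
python3 -c "
from h import *
delta(pose(G[2],173.3,-17,-1))"
```

```text
clock: 8.97
eef_pos: [0.4627, -0.0717, 0.2217]
tool_rot: [0.033, 0.599, -0.045, 0.799]
force: [0.1, 0.7, -0.1]
grip_width: 0.0477
dpos cm [-0.0, 0.04, 0.02] dr [0.006, -0.012, -0.0] rows 0.1
```

```bash
python3 -m crank '[{"delta_pos":[0,0,0],"dr":[0,0,0],"fingers":-1},{"delta_pos":[0,0,0],"dr":[0,0,0],"fingers":-1},{"delta_pos":[0,0,0],"dr":[0,0,0],"fingers":-1},{"delta_pos":[0,0,0],"dr":[0,0,0],"fingers":-1},{"delta_pos":[0,0,0],"dr":[0,0,0],"fingers":-1},{"delta_pos":[-0.6,0,0.2],"dr":[0,0,0],"fingers":-1},{"delta_pos":[-1.5,0,0.5],"dr":[0,0,0],"fingers":-1},{"delta_pos":[-3,0,0.9],"dr":[0,0,0],"fingers":-1},{"delta_pos":[-6,0,1.8],"dr":[0,0,0],"fingers":-1},{"delta_pos":[-10,0,3],"dr":[0,0,0],"fingers":-1},{"delta_pos":[-13,0,4],"dr":[0,0,0],"fingers":-1},{"delta_pos":[-16.3,0,5],"dr":[0,0,0],"fingers":-1},{"delta_pos":[-16.3,0,5],"dr":[0,0,0],"fingers":-1}]' 60
python3 - <<'E'
from h import *
delta(pose(place(2,.10),200,16,-1));delta(pose(place(2,.15),200,16,-1))
E
```

```text
clock: 10.05
eef_pos: [0.4662, -0.073, 0.4]
tool_rot: [0.034, 0.592, -0.045, 0.804]
force: [1.8, 0.6, -1.8]
grip_width: 0.0126
dpos cm [4.41, 38.33, -5.93] dr [-0.469, 0.57, 0.004] rows 9.4
dpos cm [-0.37, 38.33, -4.45] dr [-0.469, 0.57, 0.004] rows 9.3
```

```bash
python3 -m crank '[{"delta_pos":[0,5,-0.6],"dr":[-0.06,0.07,0],"fingers":-1},{"delta_pos":[0,9,-1.2],"dr":[-0.12,0.14,0],"fingers":-1},{"delta_pos":[0,13,-1.8],"dr":[-0.18,0.21,0],"fingers":-1},{"delta_pos":[0,17,-2.4],"dr":[-0.24,0.28,0],"fingers":-1},{"delta_pos":[0,21,-3],"dr":[-0.3,0.36,0],"fingers":-1},{"delta_pos":[0,25,-3.5],"dr":[-0.36,0.44,0],"fingers":-1},{"delta_pos":[0,29,-4],"dr":[-0.42,0.51,0],"fingers":-1},{"delta_pos":[0,33,-4.3],"dr":[-0.469,0.57,0],"fingers":-1},{"delta_pos":[0,36.5,-4.5],"dr":[-0.469,0.57,0],"fingers":-1},{"delta_pos":[0,38.3,-4.6],"dr":[-0.469,0.57,0],"fingers":-1},{"delta_pos":[2.5,38.3,-5.3],"dr":[-0.469,0.57,0],"fingers":-1},{"delta_pos":[4.4,38.3,-5.9],"dr":[-0.469,0.57,0],"fingers":-1},{"delta_pos":[4.4,38.3,-5.9],"dr":[-0.469,0.57,0],"fingers":-1},{"delta_pos":[4.4,38.3,-5.9],"dr":[-0.469,0.57,0],"fingers":-1},{"delta_pos":[4.4,38.3,-5.9],"dr":[-0.469,0.57,0],"fingers":-1}]'
cat >> h.py <<'E'
from scipy.optimize import least_squares
def rim(c,ctr,lo,hi,Rout,hdir,verb=True):
    "rim of a held/placed dish: topmost points per azimuth (away from handle), plane + circle fit"
    P=cloud(c).reshape(-1,3);c0=np.array(ctr[:2],float)
    for _ in range(3):
        d=P[:,:2]-c0;r=np.hypot(*d.T);az=np.degrees(np.arctan2(d[:,1],d[:,0]))%360
        k=(P[:,2]>lo)&(P[:,2]<hi)&(np.abs(r-Rout+.002)<.012)&(np.abs((az-hdir+180)%360-180)>35)
        pts=[]
        for a in range(0,360,20):
            q=P[k&(az>=a)&(az<a+20)]
            if len(q)>4: q=q[np.argsort(q[:,2])[-max(3,len(q)//6):]];pts.append(q.mean(0))
        pts=np.array(pts)
        if len(pts)<5: print("few",len(pts));return
        f=least_squares(lambda x:np.hypot(pts[:,0]-x[0],pts[:,1]-x[1])-x[2],[*c0,Rout-.0015],loss="soft_l1",f_scale=.001).x
        c0=f[:2]
    A=np.c_[pts[:,:2]-c0,np.ones(len(pts))];pl=np.linalg.lstsq(A,pts[:,2],rcond=None)[0]
    h=np.radians(hdir);print("centre",f[:2].round(4),"r",f[2].round(4),"z",pl[2].round(4),"slope along handle deg",np.degrees(pl[0]*np.cos(h)+pl[1]*np.sin(h)).round(2),"across",np.degrees(-pl[0]*np.sin(h)+pl[1]*np.cos(h)).round(2),"n",len(pts))
E
python3 - <<'E'
from h import *
from rig import read_camera
delta(pose(place(2,.10),200,16,-1))
for n in("side","top"):
    print(n,"dish1 before:");rim(load(n+"5.npz"),C,.035,.067,.052,160)
    c=read_camera(n);np.savez(f"{n}6.npz",**c);print("dish2");rim(c,C,.12,.19,.043,200)
    f=c["frame"][60:210,180:380] if n=="side" else c["frame"][150:330,100:290]
    cv2.imwrite(f"pics/{n}6.png",cv2.resize(f,None,fx=2,fy=2))
a,b=[cv2.imread(f"pics/{n}6.png") for n in("side","top")]
cv2.imwrite("pics/both6.png",np.hstack([cv2.copyMakeBorder(a,0,360-a.shape[0],0,0,0),b]))
E
```

```text
clock: 11.3
eef_pos: [0.464, 0.3128, 0.3342]
tool_rot: [-0.139, 0.791, 0.104, 0.587]
force: [-0.3, -0.1, -2.6]
grip_width: 0.0128
dpos cm [-0.67, -0.06, 0.01] dr [-0.0, -0.014, -0.001] rows 0.2
side dish1 before:
centre [0.5038 0.3252] r 0.0499 z 0.0583 slope along handle deg 1.53 across 1.98 n 12
dish2
centre [0.5018 0.3254] r 0.0406 z 0.1463 slope along handle deg 0.63 across -0.05 n 13
top dish1 before:
centre [0.507  0.3276] r 0.0502 z 0.0626 slope along handle deg -0.33 across 0.45 n 15
dish2
centre [0.5026 0.3276] r 0.0409 z 0.15 slope along handle deg -1.64 across 0.41 n 9
```

View pics/both6.png

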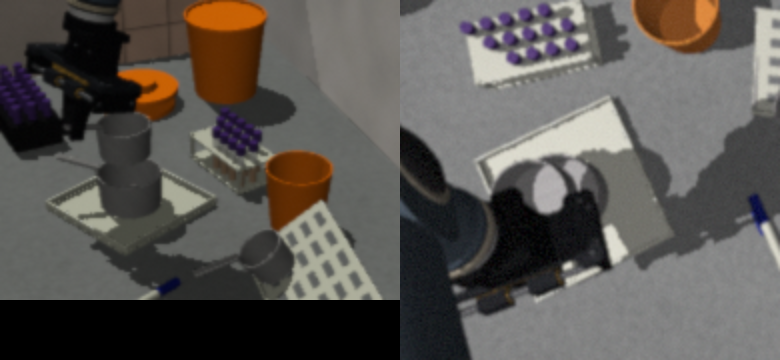

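Side view: dish2 at (125,137) hangs upright over dish1, level and about 3 mm short in x. The fingers and dish1's handle don't touch. I'll shift it and lower.

```bash
python3 -m crank '[{"delta_pos":[1,-0.1,0.6],"dr":[0,0,0],"fingers":-1},{"delta_pos":[2.5,-0.1,1],"dr":[0,0,0],"fingers":-1},{"delta_pos":[2.8,-0.1,1.15],"dr":[0,0,0],"fingers":-1},{"delta_pos":[3.4,-0.1,1.3],"dr":[0,0,0],"fingers":-1},{"delta_pos":[4.2,-0.1,1.55],"dr":[0,0,0],"fingers":-1},{"delta_pos":[5.2,-0.1,1.85],"dr":[0,0,0],"fingers":-1},{"delta_pos":[6.2,-0.1,2.15],"dr":[0,0,0],"fingers":-1},{"delta_pos":[7,-0.1,2.4],"dr":[0,0,0],"fingers":-1},{"delta_pos":[7.6,-0.1,2.6],"dr":[0,0,0],"fingers":-1},{"delta_pos":[7.6,-0.1,2.6],"dr":[0,0,0],"fingers":-1}]'
python3 - <<'E'
from h import *
from rig import read_camera
for n in("side","top"):
    c=read_camera(n);print(n,"dish2");rim(c,C,.05,.085,.043,200)
    f=c["frame"][60:210,180:380] if n=="side" else c["frame"][150:330,100:290]
    cv2.imwrite(f"pics/{n}7.png",cv2.resize(f,None,fx=2,fy=2))
a,b=[cv2.imread(f"pics/{n}7.png") for n in("side","top")]
cv2.imwrite("pics/both7.png",np.hstack([cv2.copyMakeBorder(a,0,360-a.shape[0],0,0,0),b]))
E
```

```text
clock: 12.23
eef_pos: [0.4662, 0.313, 0.2512]
tool_rot: [-0.14, 0.792, 0.103, 0.585]
force: [0.0, 0.4, -2.7]
grip_width: 0.0128
side dish2
centre [0.5015 0.3251] r 0.0428 z 0.0628 slope along handle deg 2.72 across 2.04 n 13
top dish2
centre [0.5043 0.3275] r 0.0414 z 0.067 slope along handle deg -0.35 across -0.15 n 10
```

View pics/both7.png

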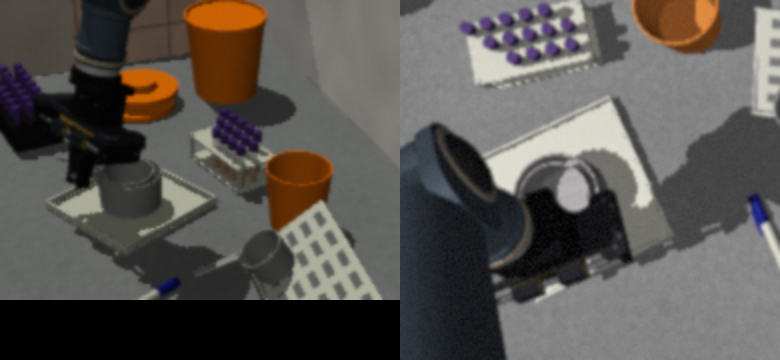

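Dish2 is inside dish1, roughly concentric in the top view at (560,185), with its rim about 7 mm too high and no contact yet. I'll ease it down.

```bash
python3 -m crank '[{"delta_pos":[0.25,0,0.08],"dr":[0,0,0],"fingers":-1},{"delta_pos":[0.45,0,0.14],"dr":[0,0,0],"fingers":-1},{"delta_pos":[0.6,0,0.18],"dr":[0,0,0],"fingers":-1},{"delta_pos":[0.75,0,0.22],"dr":[0,0,0],"fingers":-1},{"delta_pos":[0.75,0,0.22],"dr":[0,0,0],"fingers":-1}]'
```

```text
clock: 12.75
eef_pos: [0.4664, 0.3132, 0.2449]
tool_rot: [-0.14, 0.791, 0.104, 0.586]
force: [-0.8, 0.4, -1.9]
grip_width: 0.013
```

```bash
python3 -m crank '[{"delta_pos":[0.12,0,0.04],"dr":[0,0,0],"fingers":-1},{"delta_pos":[0.25,0,0.08],"dr":[0,0,0],"fingers":-1},{"delta_pos":[0.25,0,0.08],"dr":[0,0,0],"fingers":-1}]'
python3 - <<'E'
from h import *
from rig import read_camera
for n in("side","top"):
    c=read_camera(n);print(n,"dish2");rim(c,C,.045,.08,.043,200)
E
```

```text
clock: 13.0
eef_pos: [0.4657, 0.3132, 0.243]
tool_rot: [-0.14, 0.792, 0.104, 0.585]
force: [-2.7, -1.6, 5.8]
grip_width: 0.0131
side dish2
centre [0.503  0.3234] r 0.0462 z 0.0592 slope along handle deg -1.74 across 3.13 n 12
top dish2
centre [0.5117 0.3241] r 0.0449 z 0.0617 slope along handle deg -1.42 across 0.86 n 10
```

```bash
python3 -m crank '[{"delta_pos":[0,0,0],"dr":[0,0,0],"fingers":-0.35},{"delta_pos":[0,0,0],"dr":[0,0,0],"fingers":-0.35},{"delta_pos":[0,0,0],"dr":[0,0,0],"fingers":-0.35},{"delta_pos":[-1,0,0],"dr":[0,0,0],"fingers":-0.35},{"delta_pos":[-3,0,0],"dr":[0,0,0],"fingers":-0.35},{"delta_pos":[-6,0,0],"dr":[0,0,0],"fingers":-0.35},{"delta_pos":[-10,0,0],"dr":[0,0,0],"fingers":0.1},{"delta_pos":[-10,0,0],"dr":[0,0,0],"fingers":0.1},{"delta_pos":[-10,0,0],"dr":[0,0,0],"fingers":0.1}]'
python3 - <<'E'
from h import *
T=pose(G[3]+[0,0,.08],173.3,-17,-1);delta(T)
E
```

```text
clock: 13.85
eef_pos: [0.4951, 0.3236, 0.3411]
tool_rot: [-0.139, 0.789, 0.105, 0.589]
force: [-0.6, 0.3, 0.0]
grip_width: 0.0413
dpos cm [7.27, -25.98, -9.24] dr [0.473, -0.574, -0.004] rows 6.8
```

```bash
python3 -m crank '[{"delta_pos":[2,-26,-7.6],"dr":[0.473,-0.574,0],"fingers":0.15},{"delta_pos":[2,-26,-7.6],"dr":[0.473,-0.574,0],"fingers":0.15},{"delta_pos":[2,-26,-7.6],"dr":[0.473,-0.574,0],"fingers":0.15},{"delta_pos":[2,-26,-7.6],"dr":[0.473,-0.574,0],"fingers":0.15},{"delta_pos":[2,-26,-7.6],"dr":[0.473,-0.574,0],"fingers":0.15},{"delta_pos":[2,-26,-7.6],"dr":[0.473,-0.574,0],"fingers":0.15},{"delta_pos":[2,-26,-7.6],"dr":[0.473,-0.574,0],"fingers":0.15},{"delta_pos":[7.3,-26,-9.2],"dr":[0.473,-0.574,0],"fingers":0.15},{"delta_pos":[7.3,-26,-9.2],"dr":[0.473,-0.574,0],"fingers":0.15},{"delta_pos":[7.3,-26,-9.2],"dr":[0.473,-0.574,0],"fingers":0.15},{"delta_pos":[7.3,-26,-9.2],"dr":[0.473,-0.574,0],"fingers":0.15},{"delta_pos":[7.3,-26,-9.2],"dr":[0.473,-0.574,0],"fingers":0.15}]'
python3 - <<'E'
from h import *
from rig import read_camera
delta(pose(G[3],173.3,-17,-1))
for n in("side","top"):
    c=read_camera(n);np.savez(f"{n}8.npz",**c);print(n)
    print("d1");rim(c,C,.035,.067,.052,180);print("d2");rim(c,C,.035,.063,.043,200)
    f=c["frame"][60:210,180:380] if n=="side" else c["frame"][180:300,130:290]
    cv2.imwrite(f"pics/{n}8.png",cv2.resize(f,None,fx=2.4,fy=2.4,interpolation=cv2.INTER_CUBIC))
a,b=[cv2.imread(f"pics/{n}8.png") for n in("side","top")]
cv2.imwrite("pics/both8.png",np.hstack([a[:,:410],cv2.copyMakeBorder(b,0,360-b.shape[0],0,0,0)]))
E
```

```text
clock: 14.85
eef_pos: [0.4814, 0.0422, 0.2955]
tool_rot: [0.035, 0.596, -0.046, 0.801]
force: [-0.2, -0.9, 0.4]
grip_width: 0.05
dpos cm [7.52, -0.0, -2.26] dr [0.001, -0.005, -0.001] rows 1.9
side
d1
centre [0.5037 0.325 ] r 0.048 z 0.0592 slope along handle deg 2.63 across 0.09 n 14
d2
centre [0.4984 0.3271] r 0.0463 z 0.0589 slope along handle deg 2.02 across -0.27 n 13
top
d1
centre [0.5076 0.3274] r 0.0495 z 0.0621 slope along handle deg -0.68 across 0.28 n 16
d2
centre [0.5088 0.3275] r 0.0485 z 0.061 slope along handle deg -1.08 across 0.26 n 16
```

View pics/both8.png

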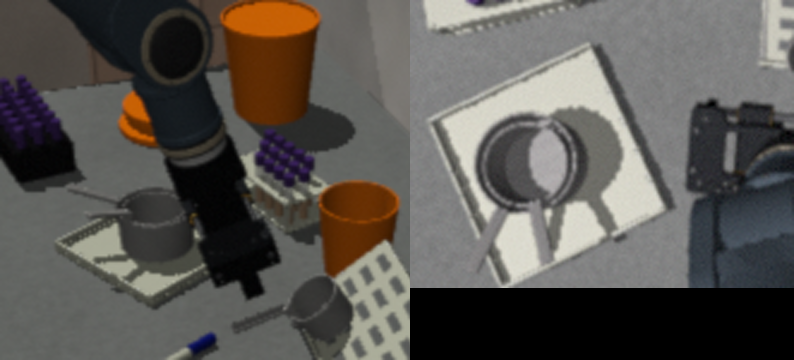

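Dish2 is nested in dish1: two concentric rims at about (531,162) in the top crop, with the handles fanned apart. The gripper is over dish3.

```bash
python3 -m crank '[{"delta_pos":[3,0,-0.9],"dr":[0,0,0],"fingers":0.15},{"delta_pos":[5.5,0,-1.7],"dr":[0,0,0],"fingers":0.15},{"delta_pos":[7.5,0,-2.3],"dr":[0,0,0],"fingers":0.15},{"delta_pos":[7.5,0,-2.3],"dr":[0,0,0],"fingers":0.15},{"delta_pos":[7.5,0,-2.3],"dr":[0,0,0],"fingers":-1},{"delta_pos":[7.5,0,-2.3],"dr":[0,0,0],"fingers":-1},{"delta_pos":[7.5,0,-2.3],"dr":[0,0,0],"fingers":-1},{"delta_pos":[7.5,0,-2.3],"dr":[0,0,0],"fingers":-1},{"delta_pos":[7.5,0,-2.3],"dr":[0,0,0],"fingers":-1},{"delta_pos":[7.5,0,-2.3],"dr":[0,0,0],"fingers":-1},{"delta_pos":[6.9,0,-2.1],"dr":[0,0,0],"fingers":-1},{"delta_pos":[6,0,-1.8],"dr":[0,0,0],"fingers":-1},{"delta_pos":[4,0,-1.2],"dr":[0,0,0],"fingers":-1},{"delta_pos":[0,0,0],"dr":[0,0,0],"fingers":-1},{"delta_pos":[-4,0,1.2],"dr":[0,0,0],"fingers":-1},{"delta_pos":[-8,0,2.4],"dr":[0,0,0],"fingers":-1},{"delta_pos":[-8,0,2.4],"dr":[0,0,0],"fingers":-1}]' 60
python3 - <<'E'
from h import *
T=pose(place(3,.10)+[-.001,0,0],240,16,-1);delta(T);
E
```

```text
clock: 16.37
eef_pos: [0.4828, 0.0413, 0.3874]
tool_rot: [0.037, 0.59, -0.045, 0.806]
force: [1.3, 0.9, -0.1]
grip_width: 0.0126
dpos cm [4.13, 25.64, -3.96] dr [-1.179, 0.521, 0.011] rows 10.3
```

```bash
python3 -m crank '[{"delta_pos":[0,2.5,-0.3],"dr":[-0.11,0.05,0],"fingers":-1},{"delta_pos":[0,5,-0.6],"dr":[-0.22,0.1,0],"fingers":-1},{"delta_pos":[0,7.5,-0.9],"dr":[-0.33,0.15,0],"fingers":-1},{"delta_pos":[0,10,-1.2],"dr":[-0.44,0.195,0],"fingers":-1},{"delta_pos":[0,12.5,-1.4],"dr":[-0.55,0.24,0],"fingers":-1},{"delta_pos":[0,15,-1.7],"dr":[-0.66,0.29,0],"fingers":-1},{"delta_pos":[0,17.5,-1.9],"dr":[-0.77,0.34,0],"fingers":-1},{"delta_pos":[0,20,-2.2],"dr":[-0.88,0.39,0],"fingers":-1},{"delta_pos":[0,22.5,-2.5],"dr":[-0.99,0.44,0.01],"fingers":-1},{"delta_pos":[0,25,-2.7],"dr":[-1.1,0.485,0.01],"fingers":-1},{"delta_pos":[0,25.6,-2.7],"dr":[-1.179,0.521,0.011],"fingers":-1},{"delta_pos":[2,25.6,-3.3],"dr":[-1.179,0.521,0.011],"fingers":-1},{"delta_pos":[4.1,25.6,-4],"dr":[-1.179,0.521,0.011],"fingers":-1},{"delta_pos":[4.1,25.6,-4],"dr":[-1.179,0.521,0.011],"fingers":-1},{"delta_pos":[4.1,25.6,-4],"dr":[-1.179,0.521,0.011],"fingers":-1},{"delta_pos":[4.1,25.6,-4],"dr":[-1.179,0.521,0.011],"fingers":-1}]'
python3 - <<'E'
from h import *
from rig import read_camera
delta(pose(place(3,.10)+[-.001,0,0],240,16,-1))
for n in("side","top"):
    c=read_camera(n);np.savez(f"{n}9.npz",**c);print(n,"dish3");rim(c,C,.11,.19,.034,240)
    f=c["frame"][60:210,180:380] if n=="side" else c["frame"][150:330,100:290]
    cv2.imwrite(f"pics/{n}9.png",cv2.resize(f,None,fx=2,fy=2))
a,b=[cv2.imread(f"pics/{n}9.png") for n in("side","top")]
cv2.imwrite("pics/both9.png",np.hstack([cv2.copyMakeBorder(a,0,360-a.shape[0],0,0,0),b]))
E
```

```text
clock: 17.7
eef_pos: [0.4841, 0.2988, 0.3287]
tool_rot: [-0.398, 0.696, 0.303, 0.515]
force: [-0.4, 0.5, -1.0]
grip_width: 0.0128
dpos cm [-0.92, -0.26, -0.05] dr [0.003, -0.011, -0.012] rows 0.2
side dish3
centre [0.4978 0.3264] r 0.0317 z 0.1369 slope along handle deg -15.41 across 8.2 n 10
top dish3
few 0
```

View pics/both9.png

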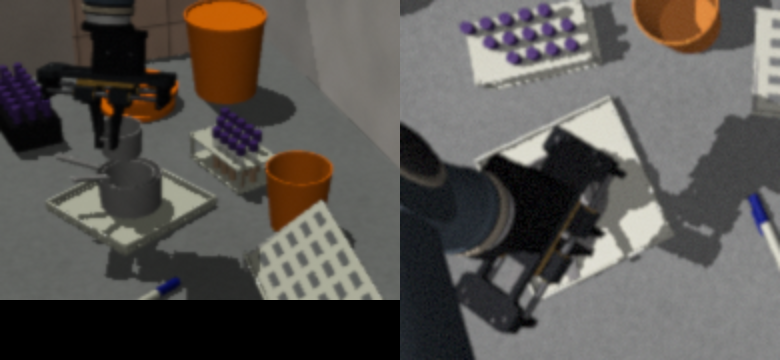

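The top view of dish3 is hidden by the gripper. The side view shows it at (124,140) over the nest, looking roughly upright. I'll fit the outer walls of dish3 and dish1 from the side view, so the camera bias cancels.

```bash
cat >> h.py <<'E'
def wall(c,ctr,z0,H,Rb,Rt,reach=None,verb=True):
    "fit leaning cone wall (side view): centre of underside + lean; points facing the camera only"
    P=cloud(c).reshape(-1,3);P=P[(P[:,2]>z0+.008)&(P[:,2]<z0+H-.004)]
    P=P[np.hypot(P[:,0]-ctr[0],P[:,1]-ctr[1])<Rt+.012]
    def res(x):
        u=(P[:,2]-x[4])/H
        cx=x[0]+x[2]*(P[:,2]-z0);cy=x[1]+x[3]*(P[:,2]-z0)
        return np.hypot(P[:,0]-cx,P[:,1]-cy)-(Rb+(Rt-Rb)*np.clip((P[:,2]-z0)/H,0,1))
    # keep outer wall: points on the camera side
    d=np.array(c["origin"][:2])-ctr[:2];d/=np.linalg.norm(d)
    P=P[((P[:,:2]-ctr[:2])@d)>.0]
    x=least_squares(lambda y:res(np.r_[y,0]),[ctr[0],ctr[1],0,0],loss="soft_l1",f_scale=.001).x
    print("centre at base",x[:2].round(4),"lean dx,dy deg",np.degrees(x[2:4]).round(1),"n",len(P),"rms",np.sqrt(np.mean(res(np.r_[x,0])**2)).round(4))
    return x
E
python3 - <<'E'
from h import *
c=load("side9.npz")
P=cloud(c).reshape(-1,3);q=P[(np.hypot(P[:,0]-.5,P[:,1]-.325)<.045)&(P[:,2]>.06)&(P[:,2]<.17)]
print(np.histogram(q[:,2],bins=22,range=(.06,.17)))
print("d1");wall(c,C,.004,.058,.049,.052)
print("d3");
for zb in(.09,.095):wall(c,C,zb,.046,.031,.034)
E
```

```text
(array([12,  4,  4,  0,  0,  0,  0, 14, 25, 25, 34, 31, 39, 32, 41, 26, 30,
       12,  1,  0,  0,  0]), array([0.06 , 0.065, 0.07 , 0.075, 0.08 , 0.085, 0.09 , 0.095, 0.1  ,
       0.105, 0.11 , 0.115, 0.12 , 0.125, 0.13 , 0.135, 0.14 , 0.145,
       0.15 , 0.155, 0.16 , 0.165, 0.17 ]))
d1
centre at base [0.5051 0.3262] lean dx,dy deg [0.2 2.3] n 394 rms 0.0035
d3
centre at base [0.4964 0.3314] lean dx,dy deg [ 0.5 -2. ] n 158 rms 0.0026
centre at base [0.4966 0.3306] lean dx,dy deg [-0.4 -1.7] n 152 rms 0.0025
```

```bash
python3 -m crank '[{"delta_pos":[0,-0.6,0.1],"dr":[0,0,0],"fingers":-1},{"delta_pos":[0.8,-0.6,0.3],"dr":[0,0,0],"fingers":-1},{"delta_pos":[1.6,-0.6,0.55],"dr":[0,0,0],"fingers":-1},{"delta_pos":[1.6,-0.6,0.55],"dr":[0,0,0],"fingers":-1},{"delta_pos":[1.6,-0.6,0.55],"dr":[0,0,0],"fingers":-1}]'
python3 - <<'E'
from h import *
from rig import read_camera
c=read_camera("side");np.savez("side10.npz",**c);print("d3");x=wall(c,C,.078,.046,.031,.034);wall(c,C,.004,.058,.049,.052)
cv2.imwrite("pics/s10.png",cv2.resize(c["frame"][90:190,190:320],None,fx=5.5,fy=5.5,interpolation=cv2.INTER_CUBIC))
E
```

```text
clock: 18.22
eef_pos: [0.4889, 0.2963, 0.3095]
tool_rot: [-0.398, 0.697, 0.303, 0.514]
force: [-0.3, -0.3, -1.4]
grip_width: 0.0125
d3
centre at base [0.5025 0.3273] lean dx,dy deg [-4.6 -1.8] n 141 rms 0.0024
centre at base [0.5063 0.3265] lean dx,dy deg [-1.   2.1] n 399 rms 0.0034
```

View pics/s10.png

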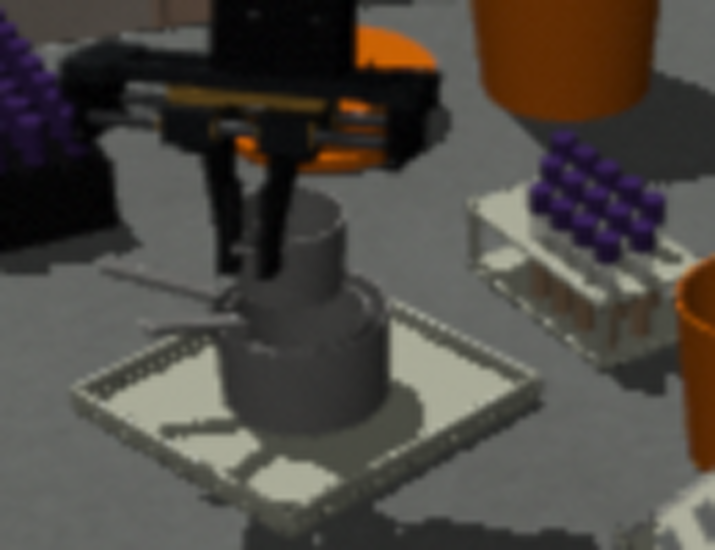

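```bash
python3 - <<'E'
from h import *
from rig import monitor
s=monitor.get_state();p0,r0=s["eef_pos"],R.from_quat(s["tool_rot"])
p=np.array([.503,.327,.076]);dR=r0*R.from_rotvec([0,.04,0])*r0.inv()
for dz in(0,-.02,-.04,-.057,-.063):delta((p+dR.apply(p0-p)+[.001,-.001,dz],dR*r0))
E
```

```text
dpos cm [-0.37, -0.14, 0.83] dr [0.0, 0.04, -0.0] rows 0.3
dpos cm [1.54, -0.16, 1.41] dr [0.0, 0.04, -0.0] rows 0.5
dpos cm [3.46, -0.19, 1.98] dr [0.0, 0.04, -0.0] rows 1.0
dpos cm [5.09, -0.21, 2.47] dr [0.0, 0.04, -0.0] rows 1.4
dpos cm [5.66, -0.22, 2.65] dr [0.0, 0.04, -0.0] rows 1.5
```

```bash
python3 -m crank '[{"delta_pos":[-0.1,-0.15,0.85],"dr":[0,0.04,0],"fingers":-1},{"delta_pos":[0.4,-0.15,1.05],"dr":[0,0.04,0],"fingers":-1},{"delta_pos":[1,-0.15,1.25],"dr":[0,0.04,0],"fingers":-1},{"delta_pos":[1.6,-0.15,1.4],"dr":[0,0.04,0],"fingers":-1},{"delta_pos":[2.5,-0.2,1.7],"dr":[0,0.04,0],"fingers":-1},{"delta_pos":[3.5,-0.2,2],"dr":[0,0.04,0],"fingers":-1},{"delta_pos":[3.5,-0.2,2],"dr":[0,0.04,0],"fingers":-1}]'
python3 - <<'E'
from h import *
from rig import read_camera
for n in("side","top"):
    c=read_camera(n);np.savez(n+"11.npz",**c)
    f=c["frame"][100:180,200:300] if n=="side" else c["frame"][200:290,140:240]
    cv2.imwrite(f"pics/{n}11.png",cv2.resize(f,(400,int(f.shape[0]*4)),interpolation=cv2.INTER_CUBIC))
a,b=[cv2.imread(f"pics/{n}11.png") for n in("side","top")]
cv2.imwrite("pics/both11.png",np.hstack([cv2.copyMakeBorder(a,0,360-a.shape[0],0,0,0),b]))
E
```

```text
clock: 18.85
eef_pos: [0.4942, 0.3029, 0.2686]
tool_rot: [-0.404, 0.708, 0.295, 0.499]
force: [-1.2, 0.5, -2.2]
grip_width: 0.0131
```

View pics/both11.png

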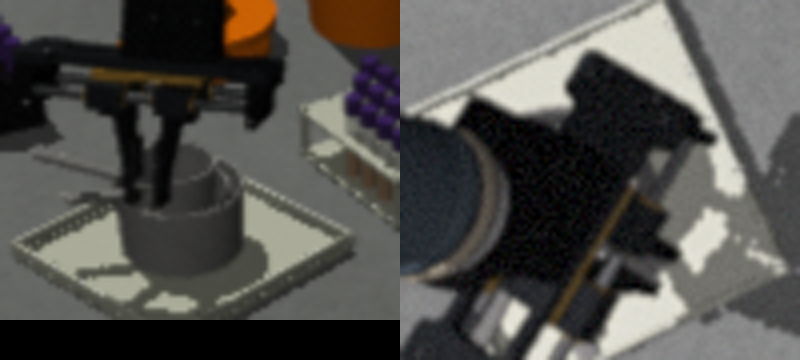

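Side view: dish3 is inside dish2, with its rim at (185,160) still about 2 cm high and no real force on the wrist. I'll keep lowering.

```bash
python3 -m crank '[{"delta_pos":[0.5,0,0.15],"dr":[0,0,0],"fingers":-1},{"delta_pos":[1,0,0.32],"dr":[0,0,0],"fingers":-1},{"delta_pos":[1.4,0,0.46],"dr":[0,0,0],"fingers":-1},{"delta_pos":[1.7,0,0.56],"dr":[0,0,0],"fingers":-1},{"delta_pos":[1.9,0,0.63],"dr":[0,0,0],"fingers":-1},{"delta_pos":[1.9,0,0.63],"dr":[0,0,0],"fingers":-1}]'
```

```text
clock: 19.45
eef_pos: [0.4945, 0.3035, 0.2506]
tool_rot: [-0.404, 0.707, 0.295, 0.5]
force: [-0.3, -0.0, -1.3]
grip_width: 0.0132
```

```bash
python3 -m crank '[{"delta_pos":[0.15,0,0.05],"dr":[0,0,0],"fingers":-1},{"delta_pos":[0.3,0,0.1],"dr":[0,0,0],"fingers":-1},{"delta_pos":[0.3,0,0.1],"dr":[0,0,0],"fingers":-1}]'
```

```text
clock: 19.7
eef_pos: [0.4946, 0.3036, 0.2478]
tool_rot: [-0.404, 0.707, 0.295, 0.5]
force: [-0.2, 0.8, -0.8]
grip_width: 0.0129
```

```bash
python3 -m crank '[{"delta_pos":[0.2,0,0.07],"dr":[0,0,0],"fingers":-1},{"delta_pos":[0.4,0,0.13],"dr":[0,0,0],"fingers":-1},{"delta_pos":[0.55,0,0.18],"dr":[0,0,0],"fingers":-1},{"delta_pos":[0.55,0,0.18],"dr":[0,0,0],"fingers":-1}]'
python3 - <<'E'
from h import *
from rig import read_camera
c=read_camera("side");f=c["frame"][100:180,200:300]
cv2.imwrite("pics/s12.png",cv2.resize(f,None,fx=6,fy=6,interpolation=cv2.INTER_CUBIC))
E
```

```text
clock: 20.03
eef_pos: [0.4944, 0.3034, 0.2419]
tool_rot: [-0.404, 0.707, 0.295, 0.5]
force: [-0.5, -0.0, -1.4]
grip_width: 0.0127
```

View pics/s12.png

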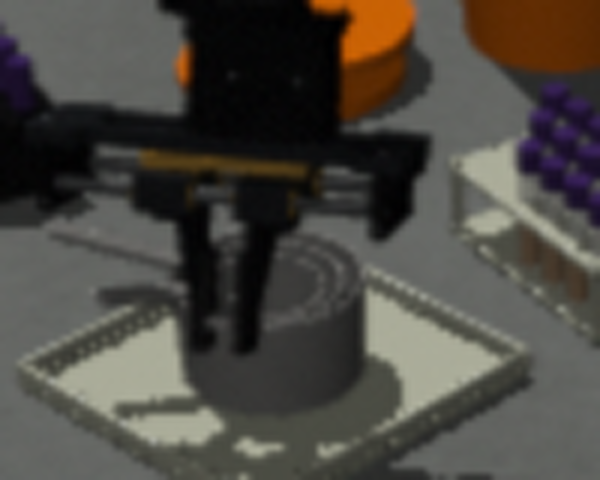

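Dish3's rim is now close to level with the others at (300,270). I'll take the last few millimetres with force checks.

```bash
python3 -m crank '[{"delta_pos":[0.15,0,0.05],"dr":[0,0,0],"fingers":-1},{"delta_pos":[0.3,0,0.1],"dr":[0,0,0],"fingers":-1},{"delta_pos":[0.3,0,0.1],"dr":[0,0,0],"fingers":-1}]'
```

```text
clock: 20.33
eef_pos: [0.4944, 0.3034, 0.2391]
tool_rot: [-0.404, 0.707, 0.295, 0.5]
force: [-0.9, -0.7, 1.5]
grip_width: 0.0129
```

```bash
python3 -m crank '[{"delta_pos":[0.1,0,0.03],"dr":[0,0,0],"fingers":-1},{"delta_pos":[0.2,0,0.06],"dr":[0,0,0],"fingers":-1},{"delta_pos":[0.2,0,0.06],"dr":[0,0,0],"fingers":-1}]'
```

```text
clock: 20.58
eef_pos: [0.4942, 0.3027, 0.2378]
tool_rot: [-0.404, 0.708, 0.294, 0.499]
force: [-3.4, -3.0, 8.2]
grip_width: 0.0129
```

Contact at about 9 N, so release and retract.

```bash
python3 -m crank '[{"delta_pos":[0,0,0],"dr":[0,0,0],"fingers":-0.4},{"delta_pos":[0,0,0],"dr":[0,0,0],"fingers":-0.4},{"delta_pos":[0,0,0],"dr":[0,0,0],"fingers":-0.4},{"delta_pos":[-1,0,0],"dr":[0,0,0],"fingers":-0.4},{"delta_pos":[-3,0,0],"dr":[0,0,0],"fingers":-0.4},{"delta_pos":[-6,0,0],"dr":[0,0,0],"fingers":-0.4},{"delta_pos":[-10,0,0],"dr":[0,0,0],"fingers":0.1},{"delta_pos":[-10,0,0],"dr":[0,0,0],"fingers":0.1},{"delta_pos":[-10,0,0],"dr":[0,0,0],"fingers":0.1}]'
python3 - <<'E'
from h import *
T=pose(G[4]+[0,0,.10],173.3,-17,-1);delta(T)
E
```

```text
clock: 21.33
eef_pos: [0.5124, 0.3323, 0.3345]
tool_rot: [-0.404, 0.705, 0.296, 0.503]
force: [-0.6, -0.8, -0.0]
grip_width: 0.0387
dpos cm [20.32, -25.19, -53.93] dr [1.182, -0.555, 0.007] rows 15.1
```

```bash
python3 -m crank '[{"delta_pos":[10,-12.6,-27],"dr":[0.591,-0.277,0],"fingers":0.15},{"delta_pos":[10,-12.6,-27],"dr":[0.591,-0.277,0],"fingers":0.15},{"delta_pos":[10,-12.6,-27],"dr":[0.591,-0.277,0],"fingers":0.15},{"delta_pos":[10,-12.6,-27],"dr":[0.591,-0.277,0],"fingers":0.15},{"delta_pos":[10,-12.6,-27],"dr":[0.591,-0.277,0],"fingers":0.15},{"delta_pos":[10,-12.6,-27],"dr":[0.591,-0.277,0],"fingers":0.15},{"delta_pos":[20.3,-25.2,-53.9],"dr":[1.182,-0.555,0.007],"fingers":0.15},{"delta_pos":[20.3,-25.2,-53.9],"dr":[1.182,-0.555,0.007],"fingers":0.15},{"delta_pos":[20.3,-25.2,-53.9],"dr":[1.182,-0.555,0.007],"fingers":0.15},{"delta_pos":[20.3,-25.2,-53.9],"dr":[1.182,-0.555,0.007],"fingers":0.15},{"delta_pos":[20.3,-25.2,-53.9],"dr":[1.182,-0.555,0.007],"fingers":0.15},{"delta_pos":[20.3,-25.2,-53.9],"dr":[1.182,-0.555,0.007],"fingers":0.15},{"delta_pos":[20.3,-25.2,-53.9],"dr":[1.182,-0.555,0.007],"fingers":0.15},{"delta_pos":[20.3,-25.2,-53.9],"dr":[1.182,-0.555,0.007],"fingers":0.15},{"delta_pos":[20.3,-25.2,-53.9],"dr":[1.182,-0.555,0.007],"fingers":0.15},{"delta_pos":[20.3,-25.2,-53.9],"dr":[1.182,-0.555,0.007],"fingers":0.15},{"delta_pos":[20.3,-25.2,-53.9],"dr":[1.182,-0.555,0.007],"fingers":0.15},{"delta_pos":[20.3,-25.2,-53.9],"dr":[1.182,-0.555,0.007],"fingers":0.15},{"delta_pos":[20.3,-25.2,-53.9],"dr":[1.182,-0.555,0.007],"fingers":0.15},{"delta_pos":[20.3,-25.2,-53.9],"dr":[1.182,-0.555,0.007],"fingers":0.15}]'
python3 - <<'E'
from h import *
from rig import read_camera
delta(pose(G[4],173.3,-17,-1))
for n in("side","top"):
    c=read_camera(n);np.savez(f"{n}13.npz",**c);print(n)
    print("d1");rim(c,C,.035,.067,.052,200);wall(c,C,.004,.058,.049,.052);print("d3");rim(c,C,.035,.063,.034,240)
    f=c["frame"][100:180,200:300] if n=="side" else c["frame"][200:290,140:240]
    cv2.imwrite(f"pics/{n}13.png",cv2.resize(f,(400,int(f.shape[0]*4)),interpolation=cv2.INTER_CUBIC))
a,b=[cv2.imread(f"pics/{n}13.png") for n in("side","top")]
cv2.imwrite("pics/both13.png",np.hstack([cv2.copyMakeBorder(a,0,360-a.shape[0],0,0,0),b]))
E
```

```text
clock: 23.0
eef_pos: [0.4423, -0.2914, 0.3115]
tool_rot: [0.032, 0.596, -0.047, 0.801]
force: [-0.1, 0.3, -0.4]
grip_width: 0.0502
dpos cm [9.58, -0.04, -2.8] dr [0.004, -0.005, 0.003] rows 2.4
side
d1
centre [0.5116 0.3277] r 0.0522 z 0.0448 slope along handle deg 24.43 across -6.2 n 5
centre at base [0.5061 0.3264] lean dx,dy deg [0.6 1.6] n 242 rms 0.0034
d3
few 3
top
d1
centre [0.5081 0.3273] r 0.0489 z 0.0624 slope along handle deg -0.9 across 0.15 n 15
centre at base [0.5411 0.3509] lean dx,dy deg [-49.4 -17.1] n 361 rms 0.0122
d3
centre [0.5051 0.3281] r 0.0398 z 0.0592 slope along handle deg -0.15 across -0.02 n 15
```

View pics/both13.png

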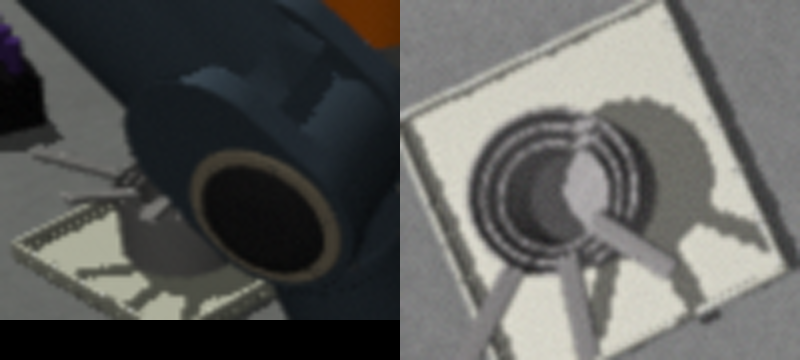

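The top view shows three concentric rims centred near (560,190), with the three handles fanned at roughly 155°, 191° and 236°. Dish3's rim is level at z = 0.059 m. Now to grasp dish4.

```bash
python3 -m crank '[{"delta_pos":[4,0,-1.2],"dr":[0,0,0],"fingers":0.15},{"delta_pos":[7.5,0,-2.2],"dr":[0,0,0],"fingers":0.15},{"delta_pos":[9.6,0,-2.8],"dr":[0,0,0],"fingers":0.15},{"delta_pos":[9.6,0,-2.8],"dr":[0,0,0],"fingers":0.15},{"delta_pos":[9.6,0,-2.8],"dr":[0,0,0],"fingers":0.15},{"delta_pos":[9.6,0,-2.8],"dr":[0,0,0],"fingers":-1},{"delta_pos":[9.6,0,-2.8],"dr":[0,0,0],"fingers":-1},{"delta_pos":[9.6,0,-2.8],"dr":[0,0,0],"fingers":-1},{"delta_pos":[9.6,0,-2.8],"dr":[0,0,0],"fingers":-1},{"delta_pos":[9.6,0,-2.8],"dr":[0,0,0],"fingers":-1},{"delta_pos":[9.6,0,-2.8],"dr":[0,0,0],"fingers":-1},{"delta_pos":[9,0,-2.6],"dr":[0,0,0],"fingers":-1},{"delta_pos":[8,0,-2.3],"dr":[0,0,0],"fingers":-1},{"delta_pos":[5,0,-1.4],"dr":[0,0,0],"fingers":-1},{"delta_pos":[1,0,-0.2],"dr":[0,0,0],"fingers":-1},{"delta_pos":[-3,0,1],"dr":[0,0,0],"fingers":-1},{"delta_pos":[-7,0,2.2],"dr":[0,0,0],"fingers":-1},{"delta_pos":[-7,0,2.2],"dr":[0,0,0],"fingers":-1}]' 60
python3 - <<'E'
from h import *
from rig import read_camera
T=pose(place(4,.10),280,17,-1);delta(T)
c=read_camera("side");cv2.imwrite("pics/s14.png",cv2.resize(c["frame"][130:320,250:430],None,fx=2.5,fy=2.5))
E
```

```text
clock: 24.6
eef_pos: [0.4444, -0.2949, 0.3948]
tool_rot: [0.03, 0.589, -0.051, 0.806]
force: [1.1, -0.3, 0.2]
grip_width: 0.0129
dpos cm [4.89, 60.59, -2.39] dr [-1.884, 0.407, 0.02] rows 15.4
```

View pics/s14.png

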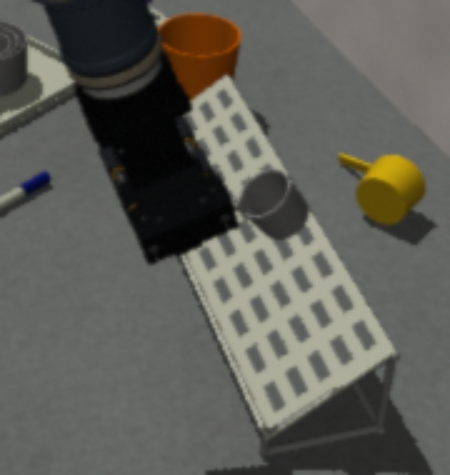

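Dish4 is held at (275,205), clear of the rack. I'll carry it over.

```bash
python3 -m crank '[{"delta_pos":[0,4,0],"dr":[-0.12,0.03,0],"fingers":-1},{"delta_pos":[0,8,0],"dr":[-0.24,0.05,0],"fingers":-1},{"delta_pos":[0,12,0],"dr":[-0.36,0.08,0],"fingers":-1},{"delta_pos":[0,16,0],"dr":[-0.48,0.1,0.01],"fingers":-1},{"delta_pos":[0,20,0],"dr":[-0.6,0.13,0.01],"fingers":-1},{"delta_pos":[0,24,0],"dr":[-0.72,0.155,0.01],"fingers":-1},{"delta_pos":[0,28,0],"dr":[-0.84,0.18,0.01],"fingers":-1},{"delta_pos":[0,32,0],"dr":[-0.96,0.21,0.01],"fingers":-1},{"delta_pos":[0,36,0],"dr":[-1.08,0.235,0.01],"fingers":-1},{"delta_pos":[0,40,0],"dr":[-1.2,0.26,0.01],"fingers":-1},{"delta_pos":[0,44,-0.2],"dr":[-1.32,0.285,0.01],"fingers":-1},{"delta_pos":[0,48,-0.4],"dr":[-1.44,0.31,0.015],"fingers":-1},{"delta_pos":[0,52,-0.6],"dr":[-1.56,0.34,0.015],"fingers":-1},{"delta_pos":[0,56,-0.8],"dr":[-1.68,0.365,0.02],"fingers":-1},{"delta_pos":[0,59,-0.9],"dr":[-1.8,0.39,0.02],"fingers":-1},{"delta_pos":[0,60.6,-0.9],"dr":[-1.884,0.407,0.02],"fingers":-1},{"delta_pos":[0,60.6,-0.9],"dr":[-1.884,0.407,0.02],"fingers":-1},{"delta_pos":[0,60.6,-0.9],"dr":[-1.884,0.407,0.02],"fingers":-1},{"delta_pos":[2.5,60.6,-1.7],"dr":[-1.884,0.407,0.02],"fingers":-1},{"delta_pos":[4.9,60.6,-2.4],"dr":[-1.884,0.407,0.02],"fingers":-1}]'
python3 -m crank '[{"delta_pos":[0,0,0],"dr":[0,0,0],"fingers":-1},{"delta_pos":[0,0,0],"dr":[0,0,0],"fingers":-1}]'
python3 - <<'E'
from h import *
from rig import read_camera
delta(pose(place(4,.10),280,17,-1))
for n in("side","top"):
    c=read_camera(n);np.savez(f"{n}15.npz",**c);print(n);rim(c,C,.11,.19,.025,280)
    if n=="side":
        P=cloud(c).reshape(-1,3);q=P[(np.hypot(P[:,0]-.505,P[:,1]-.327)<.035)&(P[:,2]>.06)&(P[:,2]<.17)];print(np.histogram(q[:,2],bins=22,range=(.06,.17))[0])
        for zb in(.09,.10):wall(c,C,zb,.040,.022,.025)
    f=c["frame"][90:190,190:300] if n=="side" else c["frame"][190:290,140:250]
    cv2.imwrite(f"pics/{n}15.png",cv2.resize(f,(396,360),interpolation=cv2.INTER_CUBIC))
a,b=[cv2.imread(f"pics/{n}15.png") for n in("side","top")]
cv2.imwrite("pics/both15.png",np.hstack([a,b]))
E
```

```text
clock: 26.32
eef_pos: [0.5054, 0.3076, 0.3285]
tool_rot: [0.61, -0.518, -0.461, -0.382]
force: [0.4, -0.0, -0.9]
grip_width: 0.0125
clock: 26.48
eef_pos: [0.5048, 0.3073, 0.3272]
tool_rot: [0.61, -0.52, -0.462, -0.38]
force: [0.7, 0.5, 0.0]
grip_width: 0.0134
dpos cm [-0.62, -0.29, -0.27] dr [0.003, 0.008, -0.017] rows 0.2
side
centre [0.4944 0.3309] r 0.0232 z 0.1391 slope along handle deg -6.85 across 0.18 n 9
[ 1  2  0  0  0  0  0  0  2 23 21 23 22 26 19 39 28  2  2  4  0  0]
centre at base [0.4951 0.331 ] lean dx,dy deg [-0.5  3.3] n 83 rms 0.0024
centre at base [0.4946 0.3317] lean dx,dy deg [1.4 0. ] n 97 rms 0.0026
top
few 0
```

View pics/both15.png

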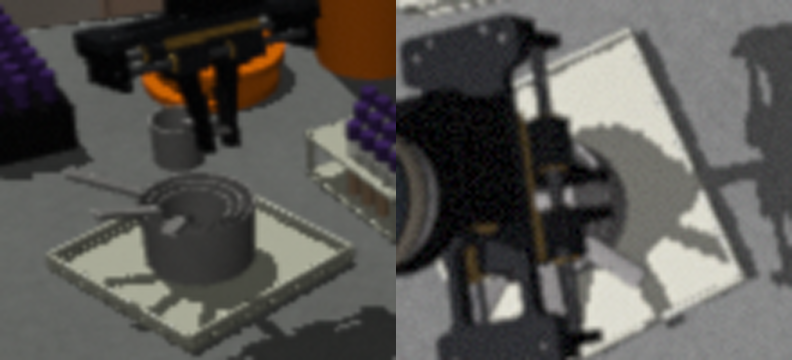

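Side view: dish4 hangs upright at (177,140), to the left of the nest centre at (200,205). That's about 9 mm short in x. I'll shift it before lowering.

```bash
python3 -m crank '[{"delta_pos":[0.15,-0.77,-0.5],"dr":[0,0,0],"fingers":-1},{"delta_pos":[1.5,-0.77,-0.1],"dr":[0,0,0],"fingers":-1},{"delta_pos":[2.5,-0.77,0.2],"dr":[0,0,0],"fingers":-1},{"delta_pos":[2.8,-0.77,0.3],"dr":[0,0,0],"fingers":-1},{"delta_pos":[2.8,-0.77,0.3],"dr":[0,0,0],"fingers":-1}]'
python3 - <<'E'
from h import *
from rig import read_camera
c=read_camera("side");np.savez("side16.npz",**c)
P=cloud(c).reshape(-1,3);q=P[(np.hypot(P[:,0]-.505,P[:,1]-.327)<.035)&(P[:,2]>.06)&(P[:,2]<.17)];print(np.histogram(q[:,2],bins=22,range=(.06,.17))[0])
wall(c,C,.073,.040,.022,.025);wall(c,C,.004,.058,.049,.052)
cv2.imwrite("pics/s16.png",cv2.resize(c["frame"][90:190,190:300],None,fx=5,fy=5,interpolation=cv2.INTER_CUBIC))
E
```

```text
clock: 27.0
eef_pos: [0.5128, 0.3055, 0.2996]
tool_rot: [0.611, -0.518, -0.463, -0.38]
force: [-0.1, -1.4, -0.4]
grip_width: 0.0125
[ 0  1  2 14 17 15 22 33 25 23 28 20  2  3  1  0  0  0  0  0  0  0]
centre at base [0.5014 0.3304] lean dx,dy deg [ 3.2 -0.8] n 91 rms 0.0027
centre at base [0.5059 0.3278] lean dx,dy deg [-0.3  0.7] n 394 rms 0.0052
```

View pics/s16.png

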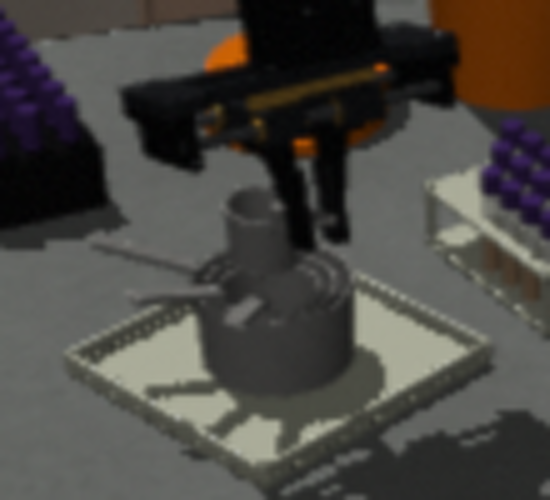

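```bash
python3 - <<'E'
from h import *
c=load("side16.npz");Rc=R.from_quat(c["rotation"]).as_matrix()
g=cv2.cvtColor(c["frame"],cv2.COLOR_BGR2GRAY)
def lat(u,v,z):
    d=Rc@[(u-c["cx"])/c["fx"],(v-c["cy"])/c["fy"],1];p=c["origin"]+d*(z-c["origin"][2])/d[2]
    n=np.array([d[1],-d[0]])/np.hypot(*d[:2]);return p,n
for v in(136,139,142): print(v,g[v,228:252])
for v in(152,156): print(v,g[v,222:268])
ref=np.array([.503,.327])
# edges -> centre offset (mm, to image right) from ref
for name,u,v,z,r in(("d4 L",235.6,139,.095,.0238),("d1 L",229.8,152,.04,.051),("d1 R",261,152,.04,-.051)):
    p,n=lat(u,v,z); k=np.dot(p[:2]-ref,n) ; print(name,p.round(4),n.round(3),"centre right of ref mm",((k+r)*1e3).round(1))
E
```

```text
136 [103 102 101 102 100 101  98  71  55  53  54  56  55  55  55  54  47  47
  45  28  10   4   4   8]
139 [100 101 101 101 100 100  97  76  56  52  55  55  56  55  54  52  51  48
  45  39  24  16  13  11]
142 [106  92  89  67  51  46  47  59  55  53  55  54  55  55  56  52  50  47
  42  41  37  45  57  63]
152 [ 70  64  66  88  69  84  83  59  48  51  54  55  61  79 105 112 112 108
  81  53  51  51  52  52  56  58  54  51  56  50  48  52  50  44  46  40
  36  36  69 149 168 169 169 169 167 160]
156 [156 164 167 168 168 168 165 124  70  51  51  52  54  55  57  59  61  57
  56  56  56  57  56  55  55  54  54  54  53  50  49  48  46  44  42  39
  37  36  70 148 167 169 169 169 169 169]
d4 L [0.4777 0.3182 0.095 ] [ 0.971 -0.238] centre right of ref mm 1.4
d1 L [0.4604 0.338  0.04  ] [ 0.975 -0.223] centre right of ref mm 7.0
d1 R [0.5532 0.3023 0.04  ] [ 0.957 -0.29 ] centre right of ref mm 4.3
```

```bash
python3 -m crank '[{"delta_pos":[0.1,-0.2,-0.3],"dr":[0,0,0],"fingers":-1},{"delta_pos":[0.5,-0.2,-0.2],"dr":[0,0,0],"fingers":-1},{"delta_pos":[1,-0.2,-0.05],"dr":[0,0,0],"fingers":-1},{"delta_pos":[1.6,-0.2,0.1],"dr":[0,0,0],"fingers":-1},{"delta_pos":[2.2,-0.2,0.3],"dr":[0,0,0],"fingers":-1},{"delta_pos":[2.8,-0.2,0.5],"dr":[0,0,0],"fingers":-1},{"delta_pos":[2.8,-0.2,0.5],"dr":[0,0,0],"fingers":-1}]'
python3 - <<'E'
from h import *
from rig import read_camera
for n in("side","top"):
    c=read_camera(n);np.savez(f"{n}17.npz",**c)
    f=c["frame"][90:190,190:300] if n=="side" else c["frame"][190:290,140:250]
    cv2.imwrite(f"pics/{n}17.png",cv2.resize(f,(396,360),interpolation=cv2.INTER_CUBIC))
a,b=[cv2.imread(f"pics/{n}17.png") for n in("side","top")]
cv2.imwrite("pics/both17.png",np.hstack([a,b]))
E
```

```text
clock: 27.63
eef_pos: [0.5144, 0.3028, 0.2702]
tool_rot: [0.611, -0.518, -0.464, -0.379]
force: [0.5, 0.7, -0.9]
grip_width: 0.0127
```

View pics/both17.png

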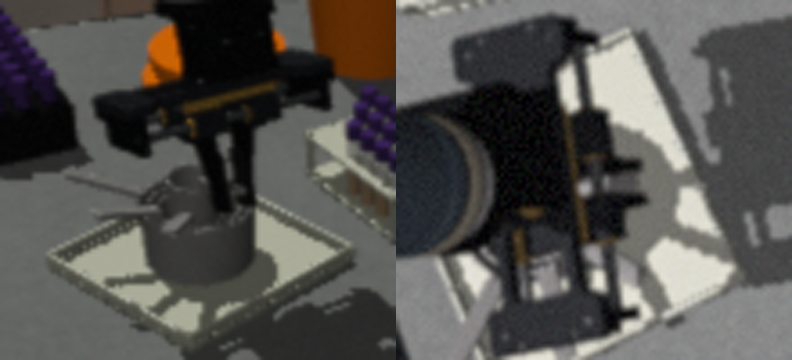

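Side view: dish4 is entering the nest at (190,180) with no contact force. I'll continue down.

```bash
python3 -m crank '[{"delta_pos":[0.5,0,0.15],"dr":[0,0,0],"fingers":-1},{"delta_pos":[1,0,0.3],"dr":[0,0,0],"fingers":-1},{"delta_pos":[1.5,0,0.45],"dr":[0,0,0],"fingers":-1},{"delta_pos":[1.9,0,0.57],"dr":[0,0,0],"fingers":-1},{"delta_pos":[2.2,0,0.67],"dr":[0,0,0],"fingers":-1},{"delta_pos":[2.2,0,0.67],"dr":[0,0,0],"fingers":-1}]'
python3 - <<'E'
from h import *
from rig import read_camera
c=read_camera("side");cv2.imwrite("pics/s18.png",cv2.resize(c["frame"][100:180,200:300],None,fx=6,fy=6,interpolation=cv2.INTER_CUBIC))
E
```

```text
clock: 28.23
eef_pos: [0.5144, 0.303, 0.2481]
tool_rot: [0.611, -0.518, -0.463, -0.38]
force: [-0.2, -0.6, -0.0]
grip_width: 0.0127
```

View pics/s18.png

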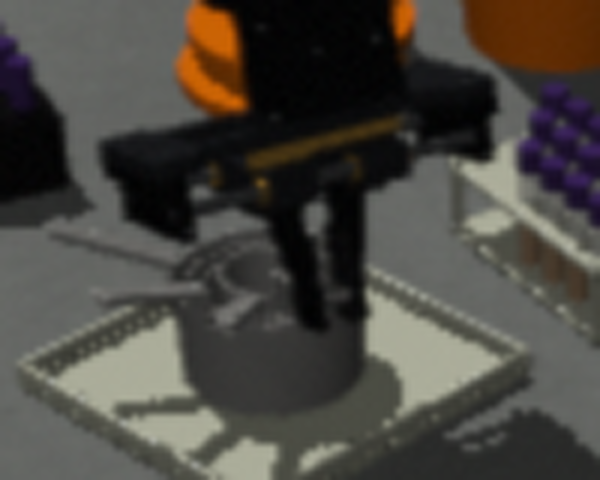

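Dish4 is inside dish3 at (250,265), about 1 cm from the floor.

```bash
python3 -m crank '[{"delta_pos":[0.2,0,0.06],"dr":[0,0,0],"fingers":-1},{"delta_pos":[0.4,0,0.12],"dr":[0,0,0],"fingers":-1},{"delta_pos":[0.6,0,0.18],"dr":[0,0,0],"fingers":-1},{"delta_pos":[0.6,0,0.18],"dr":[0,0,0],"fingers":-1}]'
```

```text
clock: 28.62
eef_pos: [0.5144, 0.3031, 0.2423]
tool_rot: [0.611, -0.518, -0.463, -0.38]
force: [0.0, 0.3, 0.3]
grip_width: 0.0132
```

```bash
python3 -m crank '[{"delta_pos":[0.1,0,0.03],"dr":[0,0,0],"fingers":-1},{"delta_pos":[0.25,0,0.08],"dr":[0,0,0],"fingers":-1},{"delta_pos":[0.25,0,0.08],"dr":[0,0,0],"fingers":-1}]'
```

```text
clock: 28.87
eef_pos: [0.5144, 0.3032, 0.2399]
tool_rot: [0.611, -0.518, -0.463, -0.38]
force: [-0.3, -0.7, 0.2]
grip_width: 0.0126
```

```bash
python3 -m crank '[{"delta_pos":[0.1,0,0.03],"dr":[0,0,0],"fingers":-1},{"delta_pos":[0.2,0,0.06],"dr":[0,0,0],"fingers":-1},{"delta_pos":[0.2,0,0.06],"dr":[0,0,0],"fingers":-1}]'
```

```text
clock: 29.12
eef_pos: [0.5144, 0.3032, 0.2378]
tool_rot: [0.611, -0.518, -0.463, -0.38]
force: [0.1, 0.6, -0.3]
grip_width: 0.0132
```

```bash
python3 -m crank '[{"delta_pos":[0.1,0,0.03],"dr":[0,0,0],"fingers":-1},{"delta_pos":[0.15,0,0.05],"dr":[0,0,0],"fingers":-1},{"delta_pos":[0.15,0,0.05],"dr":[0,0,0],"fingers":-1}]'
```

```text
clock: 29.37
eef_pos: [0.5145, 0.3032, 0.2364]
tool_rot: [0.611, -0.518, -0.463, -0.38]
force: [-0.7, -0.6, 0.4]
grip_width: 0.0129
```

```bash
python3 -m crank '[{"delta_pos":[0.1,0,0.03],"dr":[0,0,0],"fingers":-1},{"delta_pos":[0.2,0,0.06],"dr":[0,0,0],"fingers":-1},{"delta_pos":[0.2,0,0.06],"dr":[0,0,0],"fingers":-1}]'
```

```text
clock: 29.62
eef_pos: [0.5149, 0.3024, 0.235]
tool_rot: [0.611, -0.518, -0.462, -0.38]
force: [0.1, -3.3, 5.6]
grip_width: 0.0126
```

```bash
python3 - <<'E'
from h import *
from rig import read_camera,monitor
print(monitor.get_state()["force"])
c=read_camera("side");cv2.imwrite("pics/s19.png",cv2.resize(c["frame"][100:180,200:300],None,fx=6,fy=6,interpolation=cv2.INTER_CUBIC))
E
```

```text
[ 0.11616725 -3.2589251   5.57196571]
```

View pics/s19.png

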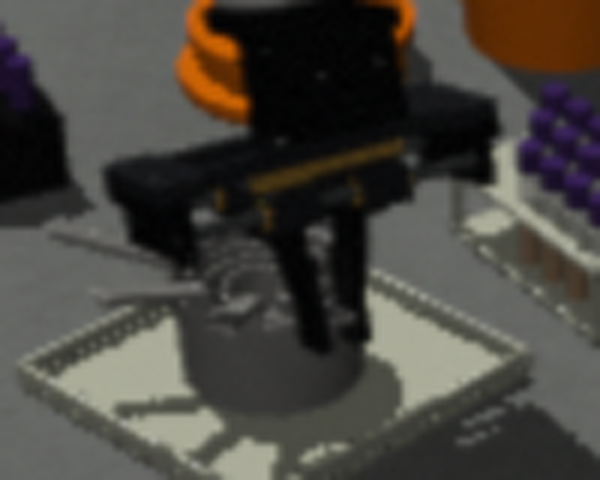

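The wrist reads about 6 N of contact, and all four rims line up at (250,280). Release and retract.

```bash
python3 -m crank '[{"delta_pos":[0,0,0],"dr":[0,0,0],"fingers":-0.45},{"delta_pos":[0,0,0],"dr":[0,0,0],"fingers":-0.45},{"delta_pos":[0,0,0],"dr":[0,0,0],"fingers":-0.45},{"delta_pos":[-1,0,0],"dr":[0,0,0],"fingers":-0.45},{"delta_pos":[-3,0,0],"dr":[0,0,0],"fingers":-0.45},{"delta_pos":[-6,0,0],"dr":[0,0,0],"fingers":-0.45},{"delta_pos":[-10,0,0],"dr":[0,0,0],"fingers":0},{"delta_pos":[-14,0,0],"dr":[0,0,0],"fingers":0},{"delta_pos":[-14,0,0],"dr":[0,0,0],"fingers":0},{"delta_pos":[-14,18,-6],"dr":[0,0,0],"fingers":0},{"delta_pos":[-14,18,-6],"dr":[0,0,0],"fingers":0},{"delta_pos":[-14,18,-6],"dr":[0,0,0],"fingers":0},{"delta_pos":[-14,18,-6],"dr":[0,0,0],"fingers":0},{"delta_pos":[-14,18,-6],"dr":[0,0,0],"fingers":0},{"delta_pos":[-14,18,-6],"dr":[0,0,0],"fingers":0}]'
python3 - <<'E'
from h import *
from rig import read_camera
for n in("side","top"):
    c=read_camera(n);np.savez(f"{n}20.npz",**c)
    f=c["frame"][90:190,190:300] if n=="side" else c["frame"][190:290,140:250]
    cv2.imwrite(f"pics/{n}20.png",cv2.resize(f,(396,360),interpolation=cv2.INTER_CUBIC))
    cv2.imwrite(f"pics/{n}full20.png",c["frame"])
    if n=="top": rim(c,C,.035,.07,.052,220);rim(c,C,.035,.06,.025,280)
a,b=[cv2.imread(f"pics/{n}20.png") for n in("side","top")]
cv2.imwrite("pics/both20.png",np.hstack([a,b]))
E
```

```text
clock: 30.92
eef_pos: [0.3385, 0.2527, 0.3889]
tool_rot: [0.612, -0.517, -0.463, -0.379]
force: [-0.1, 0.1, -0.3]
grip_width: 0.0432
centre [0.5066 0.3267] r 0.0492 z 0.0627 slope along handle deg 0.16 across 0.4 n 15
centre [0.5045 0.3282] r 0.0315 z 0.0565 slope along handle deg 0.72 across -0.53 n 15
```

View pics/both20.png

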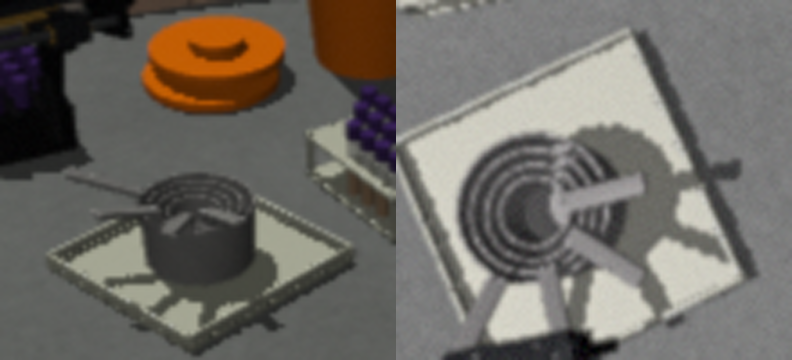

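View pics/topfull20.png

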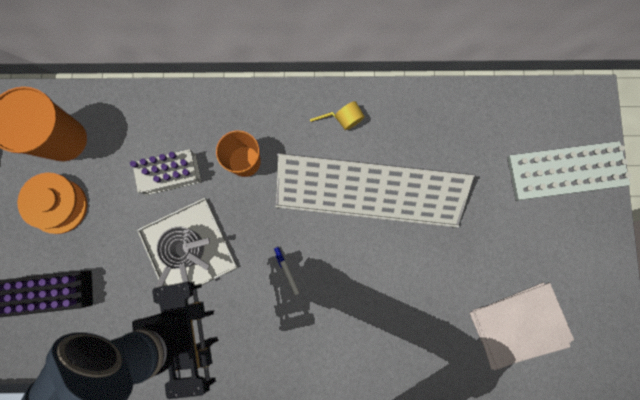

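Four concentric rims are at about (540,208) in the crop, with the handles fanned, and the pail, tube rack and marker haven't moved. One last height check by radius, then I'll hand in.

```bash
python3 - <<'E'
from h import *
P=cloud(load("top20.npz")).reshape(-1,3);d=P[:,:2]-[.506,.3275];r=np.hypot(*d.T);az=np.degrees(np.arctan2(d[:,1],d[:,0]))%360
for a0 in(0,45,90,300):
    print(a0,[(round(q*1e3),np.percentile(P[k,2],90).round(4)) for q in np.arange(.006,.058,.004) if (k:=(az>=a0)&(az<a0+45)&(abs(r-q)<.002)&(P[:,2]>0)).sum()>1])
from rig import bot; import rig
A=load("top0.npz")["frame"].astype(int);B=load("top20.npz")["frame"].astype(int)
D=abs(A-B).max(2)
for n,(x0,x1,y0,y1) in dict(pail=(215,262,128,178),tubes=(130,202,148,195),marker=(272,283,246,268)).items():print(n,np.median(D[y0:y1,x0:x1]))
print(bot.job_done())
E
```

```text
0 [(6, np.float64(0.017)), (10, np.float64(0.015)), (14, np.float64(0.0177)), (18, np.float64(0.0338)), (22, np.float64(0.0528)), (26, np.float64(0.0285)), (30, np.float64(0.0566)), (34, np.float64(0.0103)), (38, np.float64(0.0539)), (42, np.float64(0.0602)), (46, np.float64(0.0157)), (50, np.float64(0.0614)), (54, np.float64(0.0622))]
45 [(6, np.float64(0.0163)), (10, np.float64(0.0166)), (14, np.float64(0.0167)), (18, np.float64(0.0187)), (22, np.float64(0.0512)), (26, np.float64(0.0534)), (30, np.float64(0.055)), (34, np.float64(0.0559)), (38, np.float64(0.0544)), (42, np.float64(0.0602)), (50, np.float64(0.0632))]
90 [(6, np.float64(0.0185)), (10, np.float64(0.0171)), (14, np.float64(0.0167)), (18, np.float64(0.0174)), (22, np.float64(0.047)), (26, np.float64(0.0518)), (30, np.float64(0.0487)), (34, np.float64(0.0564)), (42, np.float64(0.0601)), (46, np.float64(0.0547)), (50, np.float64(0.0624)), (54, np.float64(0.0603))]
300 [(6, np.float64(0.017)), (22, np.float64(0.0541)), (30, np.float64(0.0566)), (38, np.float64(0.058)), (42, np.float64(0.0607)), (50, np.float64(0.0627)), (54, np.float64(0.0532))]
pail 6.0
tubes 6.0
marker 39.5
the job is handed in; nothing more can be done
None
```

All four dishes are nested in the tray. I stood dish1 upright on the floor first, then set dish2, dish3 and dish4 into it in size order. Each was lowered until the wrist felt about 6–9 N of contact, then released. The job took about 31 s of the 72 s allowed and is handed in with the arm clear.

**Nesting:** in the top camera's depth the rims stand at about 62.5, 60, 56.5 and 53 mm. That matches the 62, 59, 56 and 53 mm a flat nest should give. The innermost floor reads about 16.5 mm where 16 mm is expected. The rims are concentric and the handles fan out about 40° apart.

**Bystanders:** the pail and tube rack look unchanged between the first and last images (median pixel difference 6). The marker failed that comparison (39.5), because the arm's shadow lay on it in the last picture. By eye it is still where it was, and nothing was moved near it.

**Checks that were weak or disagreed:**
- The side view's rim fit of dish1 was noisy, showing 1–3° of slope where the top view showed it level.
- Dish3 and dish4 were hidden from the top camera while being lowered, so they were aligned from the side view alone.

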